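Find the full fastener box and pack it

TASK

Two look-alike closed fastener boxes stand on the slanted blue rack and only one is full. Lift the left one clear of the rack to feel its weight and put it back in its place, then lift the right one clear; set the heavier box down upright in the empty compartment of the green carry tray and have the lighter one back in its own place on the rack. Never drop a box or tip it onto its side, and do not disturb the other things.

Things in the scene. Friction and masses are not known exactly. Their poses are not given: they have to be found in the camera images.
- left_box_center (a point): Left box (rack's +y end): closed grey box with an orange lid flush with its straight sides, 56 thick (x) by 110 wide (y) by 100 mm tall (z, to the lid). Point: its centre. Stands on the slanted board, z leaning 30 degrees from vertical to the rack's front. Looks just like the other box; one of them (either) weighs 0.55 to 0.75 kg, the other 0.3 to 0.4; contents can shift a few mm.
- right_box_center (a point): Right box (rack's -y end): closed grey box with an orange lid flush with its straight sides, 56 thick (x) by 110 wide (y) by 100 mm tall (z, to the lid). Point: its centre. Stands on the slanted board, z leaning 30 degrees from vertical to the rack's front. Looks just like the other box; one of them (either) weighs 0.55 to 0.75 kg, the other 0.3 to 0.4; contents can shift a few mm.
- rack: fixed blue rack, 140 deep, 336 mm wide. Origin on the table under its middle; x from low front to high back, y to its left, z up. The board rises at 30 degrees to +x, 70 mm high over the origin. Front lip 22 mm off the board; fences 30 mm high leave a 130 mm slot at each end and 56 mm in the middle. Nothing above or behind. Front faces the robot roughly.
- left_place (a point): where the centre of the left box belongs: in the middle of the rack's left slot, 50 mm off the board, with the box about 2 mm from the lip. Axes as the rack's.
- right_place (a point): the same for the right box, in the rack's right slot (-y end).
- tray: fixed green open tray, 200 (x) by 150 (y) mm, walls 5 mm thick and 50 mm high, floor 5 mm thick; a wall along y parts it into two compartments, each 92 (x) by 140 mm (y) inside. Origin on the table under its centre. The compartment at its -x end is empty; the tape roll lies in the other.
- tray_spot (a point): centre of the floor (5 mm above the table) of the tray's empty compartment. Axes as the tray's; a box stands here with its 56 mm along the tray's x and its 110 mm along y.
- bit_case_center (a point): centre of the bit case, a loose green case of 40 by 40 by 60 mm standing in the rack's middle slot between the boxes; leave it alone.
- tape_roll: yellow tape roll, 76 mm across, 30 mm high, lying in the tray's other compartment; origin at its underside; leave it alone.
- spray_can: spray can, 64 mm across, 150 mm tall, standing on the table; origin at its underside; leave it alone.
- screw_jar: glass jar with a red lid, 70 mm across, 90 mm tall; origin at its underside; leave it alone.
- hammer: hammer lying on the table; leave it alone.
- screwdriver: screwdriver lying on the table; leave it alone.
- paint_brush: paint brush lying on the table; leave it alone.
There are look-alikes about, which are no part of the job. What is shaped like the part that bears left_box_center but turquoise is not meant.

How it is judged (in metres and radians):
On the way, in this order (a step that is already met when the one before it is completed fails the run):
1. the left box is lifted clear of the rack in the fingers while the right box stands in its place (distance between left_box_center and left_place above 0.03 m and contact force between left_box and rack below 0.05 N and contact force between left_box and tray below 0.05 N and contact force between left_box and the fingers above 1 N and distance between right_box_center and right_place below 0.03 m and angle between right_box's own z axis and vertical between 0.42 and 0.62 rad and contact force between right_box and rack above 1 N), for 0.3 s.
2. the left box stands back in its place, let go (distance between left_box_center and left_place below 0.03 m and angle between left_box's own z axis and vertical between 0.42 and 0.62 rad and contact force between each of left_box, right_box and rack above 1 N and distance between right_box_center and right_place below 0.03 m and angle between right_box's own z axis and vertical between 0.42 and 0.62 rad and contact force between left_box and the fingers below 0.05 N), for 0.2 s.
3. the right box is lifted clear of the rack in the fingers while the left box stands in its place (distance between right_box_center and right_place above 0.03 m and contact force between right_box and rack below 0.05 N and contact force between right_box and tray below 0.05 N and contact force between right_box and the fingers above 1 N and distance between left_box_center and left_place below 0.03 m and angle between left_box's own z axis and vertical between 0.42 and 0.62 rad and contact force between left_box and rack above 1 N), for 0.3 s.
At the end, for the whole second after the job is handed in: The heavier box (over 4.75 N on the tray) stands upright within 0.1 rad in the tray's empty compartment, centre within 30 mm of its middle; the lighter stands on the rack in its own slot, centre within 30 mm of its place, leaning 0.42 to 0.62 rad with the board; both at rest ((((horizontal distance between left_box_center and tray_spot below 0.03 m and height (world z) of left_box_center below 0.065 m and angle between left_box's own z axis and vertical below 0.1 rad and contact force between left_box and tray above 4.75 N) and (distance between right_box_center and right_place below 0.03 m and angle between right_box's own z axis and vertical between 0.42 and 0.62 rad and contact force between right_box and rack above 1 N)) or ((horizontal distance between right_box_center and tray_spot below 0.03 m and height (world z) of right_box_center below 0.065 m and angle between right_box's own z axis and vertical below 0.1 rad and contact force between right_box and tray above 4.75 N) and (distance between left_box_center and left_place below 0.03 m and angle between left_box's own z axis and vertical between 0.42 and 0.62 rad and contact force between left_box and rack above 1 N))) and linear speed of each of left_box, right_box below 0.02 m/s); the robot touches nothing.
It fails at once if a box is tipped over (more than 60 degrees from upright) (angle between any of left_box, right_box's own z axis and vertical above 1.05 rad).
It fails at once if a box is dropped (falls faster than 0.5 m/s out of the fingers) ((contact force between left_box and the fingers below 0.05 N and linear speed of left_box above 0.5 m/s) or (contact force between right_box and the fingers below 0.05 N and linear speed of right_box above 0.5 m/s)).
It fails at once if another thing is moved by more than 30 mm (distance of any of bit_case_center, tape_roll, spray_can, screw_jar, hammer, screwdriver, paint_brush from where it was at the start of the episode above 0.03 m).
It also fails if it takes over 72 s, if anything falls off the work surface, if the arm or the gripper's body presses on something with over 40 N, if the wrist force passes 120 N, or if a joint passes its speed limit or range.

ROBOT

A 6-joint arm with a two-finger parallel gripper is mounted at the origin on the work surface. World frame = base frame: x ahead of the robot, y to its left, z up, the work surface at z = 0. Lengths are in m, angles in degrees, forces in N, time in s.
With the tool pointing down it reaches from about 0.4 to 0.825 m from the base axis. Payload 7 kg.
Tool frame: the origin (TCP) lies at the centre of the arm's flange, where the gripper is bolted on; the fingertips stand 178 mm ahead of it and the grasp point (between the pads) lies ahead of it (ctrl.grip_depth is the z of the grasp point in the tool frame, in m); z points along the fingers, x is the direction in which the jaws open and shut, and the axes are right-handed (so a half turn about z gives the same grasp; the last joint's range is limited). The gripper opens to 88 mm and grips with 3 to 60 N. Pads are 19 mm wide; open, the fingers measure 130 mm over their backs; the gripper's body (78 mm by 193 mm) begins 47 mm behind the grasp point.
Start: joints at [-50.758, 20.546, 0.682, 0, -70.136, -16.507], TCP at [0.261, -0.623, 0.405] pointing down, gripper open.
Joint ranges: [-176.03, 176.03], [-82.01, 121.73], [-58.28, 71.71], [-173.87, 95.51], [-174.79, -0.11], [-173.66, 173.66]. Speed limits (degrees/s): [136.94, 136.94, 172.46, 180, 180, 180].

INTERFACE

Orientations are given as [roll, pitch, yaw] about the fixed x, y, z axes, in that order (R = Rz(yaw) Ry(pitch) Rx(roll)).
In Python, from plant import ctrl gives the robot as it stands.
- The arm moves only by the tool carry_out, never from a script. Its arguments are lists of equal length, an entry for each row: "linear": the shift along the tool's x, y, z in cm, a list of three; "twist": the turn about the tool's z in degrees. In form: {"linear": [[tx, ty, tz], ...], "twist": [twist, ...]}. A call has 1 to 12 rows; each row is the pose to reach, as a shift and turn from the pose measured when the call began, along the tool's axes at that moment; what a row does not reach only later rows make up. A row lasts 1/12 s, in which the tool goes at most 41.7 mm and 7.16 degrees, less where a joint would pass 70% of its speed; a pose out of reach is approached as far as the arm can. A call with a gripper value outside its range is refused whole. "fingers" is the gripper's target within -1 to 1 (fully open at 1, half-way at 0, shut at -1), set as the call begins (left out, the last holds). The fingers move at their own pace and stop on an object; the grip force is fixed at half the most. Time passes only in rows, so rows that repeat a pose let the fingers close. It gives the time, the measured TCP pose, the force and the opening at its end, in the units of the state.
- ctrl.get_obs(): the state, without advancing time (a new reading comes with each control period).
- ctrl.snapshot(name): name is "side" or "top" or "wrist"; returns the picture (400x640x3 uint8, blue, green, red); there is no depth.
- ctrl.camera_params(name): a dict with "fovy" (degrees; the focal length in pixels is half the picture's height over the tangent of half this angle, whatever the lens; pixels are square), "cx", "cy" (the principal point, pixels), "dist" ([k1, k2, p1, p2, k3] as OpenCV has them; the pictures are not rectified), "eye" and "rotation" of the camera in the world; the wrist camera has in their place "T_tool_cam" (4x4, takes a point from camera to tool coordinates, whose origin is the TCP and whose axes are the tool frame's). Camera axes: x right, y down, z forward; pixel columns grow to the right and rows downward; lengths in m; the calibration is good to about 2 mm. A picture is of the moment at which its call begins: read the wrist's pose just before it. camera_params takes no time and is no camera call.
- ctrl.close_job(): hands the job in, once; it reports no verdict.
The state is a dict: "clock": time; "joint_pos": joint angles; "qvel": joint speeds; "tau": joint torques, N m; "tool_pos": TCP position; "orientation": TCP orientation; "force": force on the tool from outside, world axes, zero at the start; "moment": the same for the moment, N m; "opening": finger opening in m.
Only numpy, scipy, OpenCV 4.12 (cv2) and the standard library are available. Lean on these libraries where they do the work, as an engineer would, in place of code of your own. Each camera call takes 0.05 s, during which the arm holds its last target.

## Working session

There is one attempt and no reset: what is moved stays moved. The work goes in short steps, Python scripts to look and compute and a tool call to move; the robot and the scene stay as the last step left them, time stands still between calls to the robot, and variables do not carry over. Pictures are saved under pics/ and viewed, and the job is handed in when it is done.

Besides the shell and the picture viewer there is one more tool, called after "Request:" by a JSON object that holds its "name" and its "arguments". carry_out: Moves the arm, as the interface text tells. Its arguments: {"type":"object","properties":{"linear":{"type":"array","items":{"type":"array","items":{"type":"number"}}},"twist":{"type":"array","items":{"type":"number"}},"fingers":{"type":"number"}},"required":["linear","twist"]}

```bash
ls; mkdir -p pics
python3 - <<'E'
from plant import ctrl
import cv2
print(ctrl.get_obs(), ctrl.grip_depth)
for n in ("side","top","wrist"):
    cv2.imwrite(f"pics/{n}0.png",ctrl.snapshot(n)); print(n,ctrl.camera_params(n))
E
```

```text
pics
{'clock': 0.0, 'joint_pos': array([-5.07586610e+01,  2.05908995e+01,  6.33006903e-01, -1.93496518e-02,
       -7.01348196e+01, -1.65059779e+01]), 'qvel': array([ 0.02161778, -0.0188413 ,  0.06366779, -0.07169132,  0.00121888,
       -0.05925245]), 'tau': array([-8.38932792e-04, -5.82712269e+01,  2.93046820e+01,  6.99698254e+00,
        6.74390380e-03, -1.74622232e-04]), 'tool_pos': array([ 0.2607811 , -0.62237701,  0.40372508]), 'orientation': array([-1.79991097e+02, -9.40599207e-02,  1.12728764e+02]), 'force': array([0.2278085 , 0.57237185, 0.77958083]), 'moment': array([ 0.02115583,  0.00655202, -0.01296691]), 'opening': 0.08749335974127175} 0.1593
side {'fovy': 44.90753674502622, 'cx': 327.06833841636626, 'cy': 195.61952401693168, 'dist': array([-0.11068384,  0.        ,  0.        ,  0.        ,  0.        ]), 'eye': array([0.51478044, 0.78478297, 1.0161844 ]), 'rotation': array([-139.0069569 ,    0.28527108, -179.16249771])}
top {'fovy': 57.84475074262033, 'cx': 322.7482229232854, 'cy': 197.11497564799413, 'dist': array([-0.03312622,  0.        ,  0.        ,  0.        ,  0.        ]), 'eye': array([ 0.51448417, -0.03103006,  0.98552019]), 'rotation': array([-176.88069443,    1.51499889,  -88.94164612])}
wrist {'fovy': 62.02960717575486, 'cx': 315.1656134515929, 'cy': 201.9667740607908, 'dist': array([-0.0633173,  0.       ,  0.       ,  0.       ,  0.       ]), 'T_tool_cam': array([[ 9.99998592e-01, -1.60787692e-03,  4.80577263e-04,
         6.52296310e-05],
       [ 1.43448301e-03,  9.67610831e-01,  2.52442511e-01,
        -6.67423104e-02],
       [-8.70908253e-04, -2.52441467e-01,  9.67611775e-01,
         2.04321525e-02],
       [ 0.00000000e+00,  0.00000000e+00,  0.00000000e+00,
         1.00000000e+00]])}
```

View pics/side0.png

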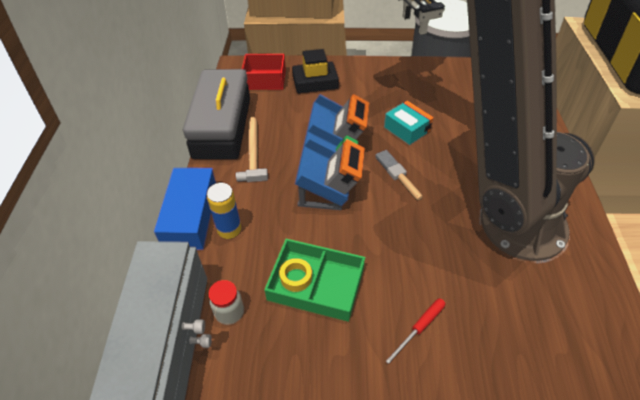

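View pics/top0.png

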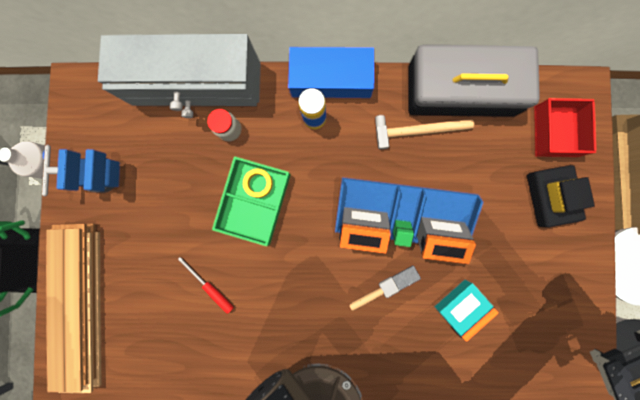

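View pics/wrist0.png

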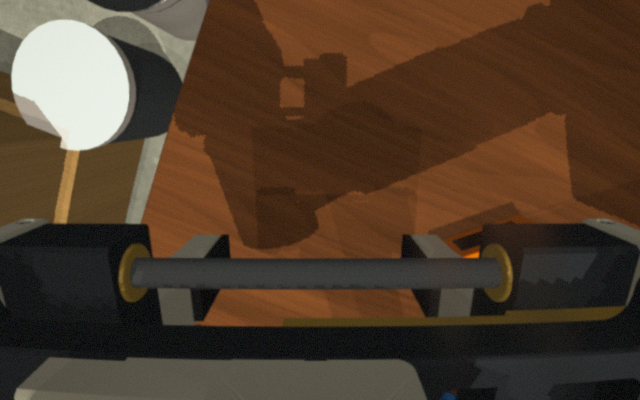

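The tool can only point down, so a leaning box has to turn upright in the fingers as it is lifted and be laid back onto the board as it is released. The candidates are the grey/orange boxes at top-view pixels (366,230), which is at +y and so the left one, and (447,240), the right one. The turquoise box at (467,308) on the table is the decoy. I'll confirm this in an enlarged crop.

Run:
```python
import cv2,numpy as np
t=cv2.imread("pics/top0.png");s=cv2.imread("pics/side0.png")
cv2.imwrite("pics/topc.png",cv2.resize(t[165:345,325:505],None,fx=3.3,fy=3.3,interpolation=cv2.INTER_CUBIC))
cv2.imwrite("pics/sidec.png",cv2.resize(s[85:215,285:445],None,fx=4.5,fy=4.5,interpolation=cv2.INTER_CUBIC))
```

```text
(no output)
```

View pics/topc.png

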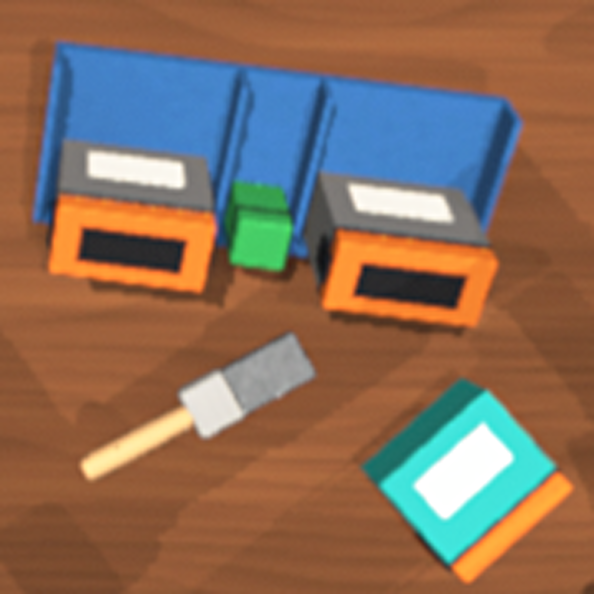

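View pics/sidec.png

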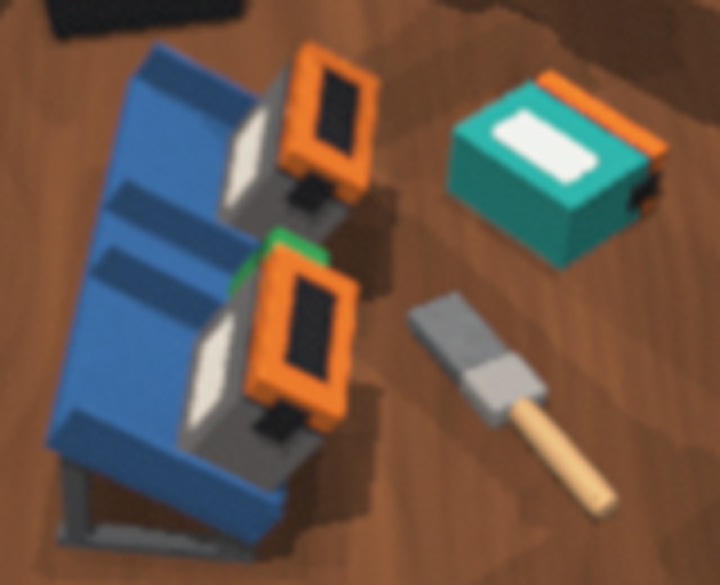

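```bash
cat > h.py <<'E'
import cv2,numpy as np
from scipy.spatial.transform import Rotation as R
from plant import ctrl
def cam(n):
    p=ctrl.camera_params(n); f=200/np.tan(np.radians(p['fovy']/2))
    K=np.array([[f,0,p['cx']],[0,f,p['cy']],[0,0,1.]])
    if 'eye' in p: return K,p['dist'],R.from_euler('xyz',p['rotation'],degrees=True).as_matrix(),p['eye']
    o=ctrl.get_obs(); T=np.eye(4);T[:3,:3]=R.from_euler('xyz',o['orientation'],degrees=True).as_matrix();T[:3,3]=o['tool_pos']
    T=T@p['T_tool_cam']; return K,p['dist'],T[:3,:3],T[:3,3]
def rays(n,px,c=None):
    K,d,Rm,e=c or cam(n)
    u=cv2.undistortPoints(np.array(px,float).reshape(-1,1,2),K,d).reshape(-1,2)
    v=np.c_[u,np.ones(len(u))]@Rm.T
    return e,v/np.linalg.norm(v,axis=1)[:,None]
def onz(n,px,z,c=None):
    e,v=rays(n,px,c); return e+v*((z-e[2])/v[:,2])[:,None]
def tri(a,b):  # list of (e,v)
    out=[]
    for va,vb in zip(a[1],b[1]):
        A=np.zeros((3,3));q=np.zeros(3);
        for e,v in((a[0],va),(b[0],vb)):
            M=np.eye(3)-np.outer(v,v);A+=M;q+=M@e
        x=np.linalg.solve(A,q)
        gap=[np.linalg.norm(np.cross(x-e,v)) for e,v in((a[0],va),(b[0],vb))]
        out.append((x,sum(gap)))
    return out
def proj(n,P,c=None):
    K,d,Rm,e=c or cam(n); rv=cv2.Rodrigues(Rm.T)[0]
    return cv2.projectPoints(np.array(P,float).reshape(-1,3),rv,-Rm.T@e,K,d)[0].reshape(-1,2)
def orange(im):
    h=cv2.cvtColor(im,cv2.COLOR_BGR2HSV); return cv2.inRange(h,(5,170,130),(15,255,255))
E
python3 - <<'E'
from h import *
for n in("top","side"):
    im=cv2.imread(f"pics/{n}0.png"); m=orange(im)
    m=cv2.morphologyEx(m,cv2.MORPH_CLOSE,np.ones((3,3)))
    for c in cv2.findContours(m,cv2.RETR_EXTERNAL,cv2.CHAIN_APPROX_NONE)[0]:
        if cv2.contourArea(c)<150: continue
        h=cv2.convexHull(c); 
        for eps in(1.5,2,2.5,3,4,5):
            a=cv2.approxPolyDP(h,eps,True)
            if len(a)<=4:break
        print(n,cv2.contourArea(c),eps,a.reshape(-1,2).tolist())
E
```

```text
top 319.5 2 [[495, 308], [498, 313], [465, 341], [462, 336]]
top 1152.0 4 [[427, 235], [473, 240], [470, 262], [423, 258]]
top 1126.0 2.5 [[342, 226], [388, 230], [386, 253], [341, 248]]
side 665.5 4 [[347, 140], [364, 148], [357, 180], [340, 172]]
side 517.0 4 [[352, 94], [369, 102], [363, 129], [348, 121]]
```

Run:
```python
from h import *
T={'L':[[342,226],[388,230],[386,253],[341,248]],'R':[[427,235],[473,240],[470,262],[423,258]]}
S={'L':[[340,172],[347,140],[364,148],[357,180]],'R':[[348,121],[352,94],[369,102],[363,129]]}
for k in 'LR':
    r=tri(rays('top',T[k]),rays('side',S[k])); P=np.array([x for x,_ in r])
    print(k,P.round(4).tolist(),[round(g,4) for _,g in r]); print(np.linalg.norm(P-np.roll(P,-1,0),axis=1), P.mean(0))
    d=P[0]+P[3]-P[1]-P[2]; print('yaw of +y',np.degrees(np.arctan2(-d[0],d[1])))
    f=P[0]+P[1]-P[2]-P[3]; print('tilt',np.degrees(np.arctan2(f[2],np.hypot(f[0],f[1]))))
# rack: blue outline corners in top
for n in("top","side"):
    im=cv2.imread(f"pics/{n}0.png");h=cv2.cvtColor(im,cv2.COLOR_BGR2HSV)
    m=cv2.inRange(h,(100,120,50),(118,255,255)); g=cv2.inRange(h,(58,150,50),(75,255,255))
    for nm,mm in(('b',m),('g',g)):
      for c in cv2.findContours(mm,cv2.RETR_EXTERNAL,cv2.CHAIN_APPROX_NONE)[0]:
        if cv2.contourArea(c)>150:print(n,nm,cv2.contourArea(c),cv2.approxPolyDP(cv2.convexHull(c),2,True).reshape(-1,2).tolist())
```

```text
L [[0.4963, -0.0538, 0.1416], [0.4836, -0.1586, 0.1538], [0.4331, -0.1587, 0.1255], [0.448, -0.0528, 0.1144]] [np.float64(0.0054), np.float64(0.0063), np.float64(0.0026), np.float64(0.015)]
[0.10622827 0.05794732 0.10751084 0.05549628] [ 0.46525402 -0.10599722  0.13383436]
yaw of +y -7.462863400432204
tilt 29.267787795294552
R [[0.4763, -0.2508, 0.1408], [0.4657, -0.3505, 0.1582], [0.4133, -0.3562, 0.1252], [0.427, -0.2479, 0.1152]] [np.float64(0.0003), np.float64(0.0041), np.float64(0.002), np.float64(0.0128)]
[0.10174162 0.0621862  0.10955265 0.05561853] [ 0.44555651 -0.30134649  0.13485035]
yaw of +y -6.691289788847408
tilt 29.950179280790742
top b 4292.0 [[336, 231], [343, 178], [477, 195], [482, 202], [471, 233], [415, 242]]
top b 1975.5 [[118, 163], [117, 185], [103, 190], [57, 187], [60, 150], [93, 150]]
top b 3881.5 [[373, 48], [373, 88], [369, 97], [292, 95], [288, 87], [290, 47]]
top g 378.0 [[396, 221], [410, 223], [410, 245], [395, 243], [393, 232]]
top g 223.0 [[29, 235], [26, 239], [3, 238], [0, 236], [0, 222], [22, 221]]
top g 4125.5 [[235, 158], [289, 175], [267, 244], [214, 229]]
side b 3724.0 [[210, 168], [235, 206], [238, 224], [202, 248], [159, 240], [154, 230], [173, 169]]
side b 2645.0 [[319, 96], [340, 107], [347, 194], [341, 204], [296, 183], [313, 106]]
side g 5218.0 [[286, 240], [363, 258], [347, 319], [267, 298], [266, 287]]
```

```bash
cat >> h.py <<'E'
def to(x,y,z,yaw):
    o=ctrl.get_obs(); Rm=R.from_euler('xyz',o['orientation'],degrees=True)
    d=Rm.inv().apply(np.array([x,y,z])-o['tool_pos'])*100
    tw=-((yaw-o['orientation'][2]+180)%360-180)
    print('cm',d.round(2),'twist',round(tw,2),'pos',o['tool_pos'].round(4),o['orientation'].round(2),'F',o['force'].round(2),'op',round(o['opening'],4),'t',round(o['clock'],2))
E
python3 -c "
from h import *
to(.45,-.03,.42,173)"
```

```text
cm [47.33 40.34 -1.55] twist -60.27 pos [ 0.2608 -0.6224  0.404 ] [-1.7999e+02 -7.0000e-02  1.1273e+02] F [0.01 0.54 0.63] op 0.0878 t 0.15
```

Request:
{"name": "carry_out", "arguments": {"linear": [[47.3,40.3,-1.6],[47.3,40.3,-1.6],[47.3,40.3,-1.6],[47.3,40.3,-1.6],[47.3,40.3,-1.6],[47.3,40.3,-1.6],[47.3,40.3,-1.6],[47.3,40.3,-1.6],[47.3,40.3,-1.6],[47.3,40.3,-1.6],[47.3,40.3,-1.6],[47.3,40.3,-1.6]], "twist": [-60,-60,-60,-60,-60,-60,-60,-60,-60,-60,-60,-60]}}

```text
clock: 1.15
tool_pos: [0.4125, -0.1444, 0.4177]
orientation: [179.9, -0.0, 172.7]
force: [0.7, -0.7, 0.2]
opening: 0.0876
```

```bash
python3 -c "
from h import *
to(.45,-.03,.42,173)"
```

```text
cm [-2.27 11.83 -0.22] twist -0.27 pos [ 0.4125 -0.1444  0.4177] [179.93  -0.   172.73] F [ 0.7  -0.65  0.2 ] op 0.0876 t 1.15
```

```bash
python3 -c "
from h import *
import pickle
c=cam('wrist');im=ctrl.snapshot('wrist');cv2.imwrite('pics/w1.png',im);pickle.dump(c,open('w1.pkl','wb'))"
```

Request:
{"name": "carry_out", "arguments": {"linear": [[-2.3,11.8,-0.2],[-2.3,11.8,-0.2],[-2.3,11.8,-0.2],[-2.3,11.8,-0.2],[-2.3,11.8,-0.2]], "twist": [0,0,0,0,0]}}

```text
clock: 1.62
tool_pos: [0.4526, -0.0232, 0.4202]
orientation: [179.8, 0.1, 173.2]
force: [-0.5, 0.8, -0.6]
opening: 0.0871
```

```bash
python3 -c "
from h import *
import pickle
c=cam('wrist');im=ctrl.snapshot('wrist');cv2.imwrite('pics/w2.png',im);pickle.dump(c,open('w2.pkl','wb'));to(.45,-.03,.42,173)"
```

```text
cm [ 0.15 -0.58  0.01] twist 0.08 pos [ 0.4521 -0.0244  0.4201] [1.7986e+02 6.0000e-02 1.7308e+02] F [ 0.17  0.09 -0.27] op 0.0876 t 1.67
```

View pics/w1.png

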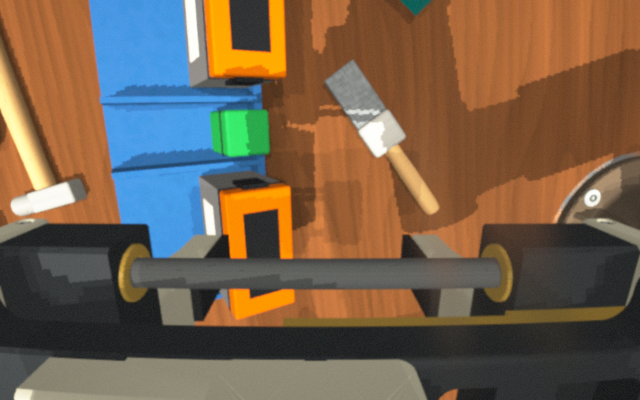

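View pics/w2.png

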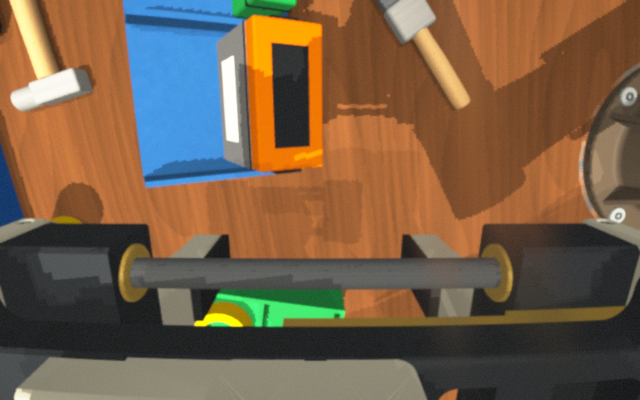

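Run:
```python
from h import *
im=cv2.imread('pics/w2.png');cv2.imwrite('pics/w2c.png',cv2.resize(im[0:200,190:350],None,fx=3,fy=3,interpolation=cv2.INTER_CUBIC))
```

```text
(no output)
```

View pics/w2c.png

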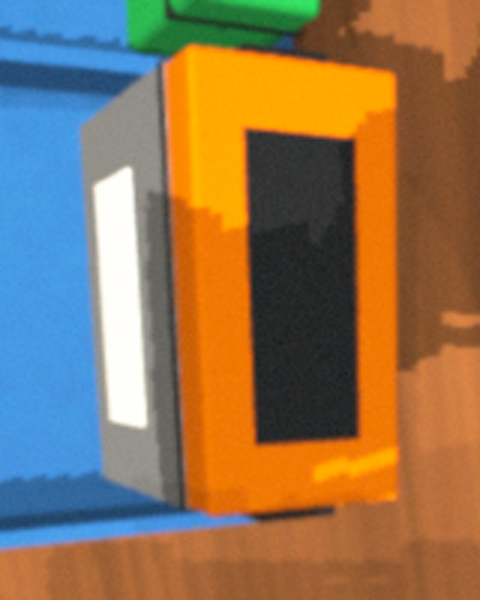

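Run:
```python
from h import *
import pickle
from scipy.optimize import brentq
c=pickle.load(open('w2.pkl','rb'))
tb=[[253.5,15],[259.3,171]];tf=[[321.7,24],[322.3,166.7]]
out=[]
for e in(tf,tb):
    f=lambda z:np.linalg.norm(np.diff(onz('',e,z,c),axis=0))-.110
    z=brentq(f,.0,.25); P=onz('',e,z,c); print('z from length',z,P.round(4),P.mean(0).round(4))
for dz in(.118,.120,.122,.124,.126):
    F=onz('',tf,dz,c);B=onz('',tb,dz+.028,c); d=F[1]-F[0]; 
    print(dz,F.mean(0).round(4),B.mean(0).round(4),'depth',np.linalg.norm((B-F).mean(0)[:2]),'len',np.linalg.norm(d),np.linalg.norm(B[1]-B[0]),'yaw',np.degrees(np.arctan2(-d[0],d[1])))
# top-view: project
F=onz('',tf,.122,c);B=onz('',tb,.150,c)
print(proj('top',[B[1],B[0],F[0],F[1]]).round(1), proj('side',[B[1],B[0],F[0],F[1]]).round(1))
```

```text
z from length 0.1242107721336111 [[ 0.4326 -0.1564  0.1242]
 [ 0.4449 -0.0471  0.1242]] [ 0.4387 -0.1017  0.1242]
z from length 0.14786803605560694 [[ 0.48   -0.1625  0.1479]
 [ 0.4932 -0.0533  0.1479]] [ 0.4866 -0.1079  0.1479]
0.118 [ 0.4386 -0.102   0.118 ] [ 0.4869 -0.108   0.146 ] depth 0.04871045560330004 len 0.11248099039142838 0.11081635018813353 yaw -6.41430292464572
0.12 [ 0.4386 -0.1019  0.12  ] [ 0.4866 -0.1079  0.148 ] depth 0.048330347813449075 len 0.11168205900639112 0.10994233045421756 yaw -6.414302924645755
0.122 [ 0.4387 -0.1018  0.122 ] [ 0.4863 -0.1078  0.15  ] depth 0.047950242182655825 len 0.11088312762135384 0.10906831072030157 yaw -6.414302924645733
0.124 [ 0.4387 -0.1017  0.124 ] [ 0.4859 -0.1076  0.152 ] depth 0.04757013876267569 len 0.11008419623631661 0.10819429098638557 yaw -6.414302924645738
0.126 [ 0.4388 -0.1017  0.126 ] [ 0.4856 -0.1075  0.154 ] depth 0.04719003760693119 len 0.1092852648512793 0.10732027125246958 yaw -6.414302924645746
[[342.  226.5]
 [389.2 233. ]
 [385.  252.5]
 [338.5 246.3]] [[342.6 169.7]
 [347.2 140.2]
 [364.7 149.4]
 [361.4 179.6]]
```

```bash
cat > tab.py <<'E'
import numpy as np
def tab(d=22,ths=(30,25,20,15,10,5,0)):
    B=np.array([98.5,-58.6]);o=[]
    for t in ths:
        a=np.radians(t);TF=B+56*np.array([-np.cos(a),-np.sin(a)])+100*np.array([-np.sin(a),np.cos(a)])
        w=56/np.cos(a)+d*np.tan(a); o.append((t,TF[0]+w/2,TF[1],w,w/44-1))
    return np.array(o)
if __name__=='__main__':
    T=tab();
    print(T.round(2)); print('rel start',(T[:,1:3]-T[0,1:3]).round(1))
E
python3 tab.py; python3 -c "
from h import *
to(.4771,-.1064,.345,173.2);to(.4771,-.1064,.278,173.2)"
```

```text
[[30.   38.69  0.   77.36  0.76]
 [25.   41.51  8.36 72.05  0.64]
 [20.   45.48 16.22 67.6   0.54]
 [15.   50.46 23.5  63.87  0.45]
 [10.   56.36 30.16 60.74  0.38]
 [ 5.   63.07 36.14 58.14  0.32]
 [ 0.   70.5  41.4  56.    0.27]]
rel start [[ 0.   0. ]
 [ 2.8  8.4]
 [ 6.8 16.2]
 [11.8 23.5]
 [17.7 30.2]
 [24.4 36.1]
 [31.8 41.4]]
cm [-3.46 -7.86  7.5 ] twist -0.12 pos [ 0.4521 -0.0244  0.4201] [1.7986e+02 6.0000e-02 1.7308e+02] F [ 0.17  0.09 -0.27] op 0.0876 t 1.67
cm [-3.45 -7.87 14.2 ] twist -0.12 pos [ 0.4521 -0.0244  0.4201] [1.7986e+02 6.0000e-02 1.7308e+02] F [ 0.17  0.09 -0.27] op 0.0876 t 1.67
```

Request:
{"name": "carry_out", "arguments": {"linear": [[-2.5,-4.0,3.5],[-3.5,-7.9,7.5],[-3.5,-7.9,7.5],[-3.5,-7.9,9.5],[-3.5,-7.9,12.0],[-3.5,-7.9,14.2],[-3.5,-7.9,14.2],[-3.5,-7.9,14.2]], "twist": [0,0,0,0,0,0,0,0]}}

```text
clock: 2.33
tool_pos: [0.4769, -0.108, 0.2776]
orientation: [179.9, -0.1, 173.0]
force: [0.8, 0.7, 0.8]
opening: 0.0874
```

```bash
python3 -c "
from h import *
to(.4771,-.1064,.278,173.2)
cv2.imwrite('pics/w3.png',ctrl.snapshot('wrist'));s=ctrl.snapshot('side');cv2.imwrite('pics/s3.png',cv2.resize(s[85:215,285:445],None,fx=4.5,fy=4.5))"
```

```text
cm [ 0.    0.16 -0.04] twist -0.21 pos [ 0.4769 -0.108   0.2776] [ 1.7991e+02 -8.0000e-02  1.7299e+02] F [0.76 0.69 0.84] op 0.0874 t 2.33
```

View pics/w3.png

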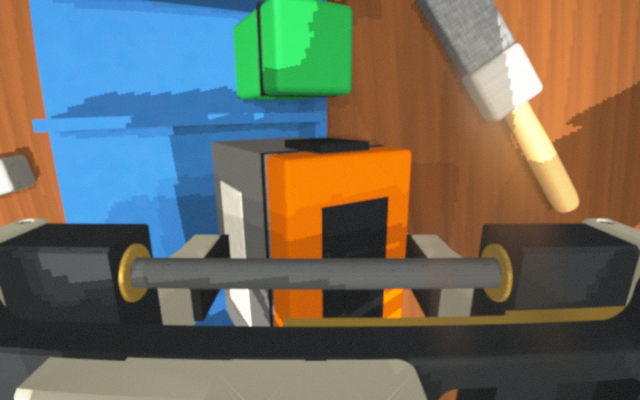

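View pics/s3.png

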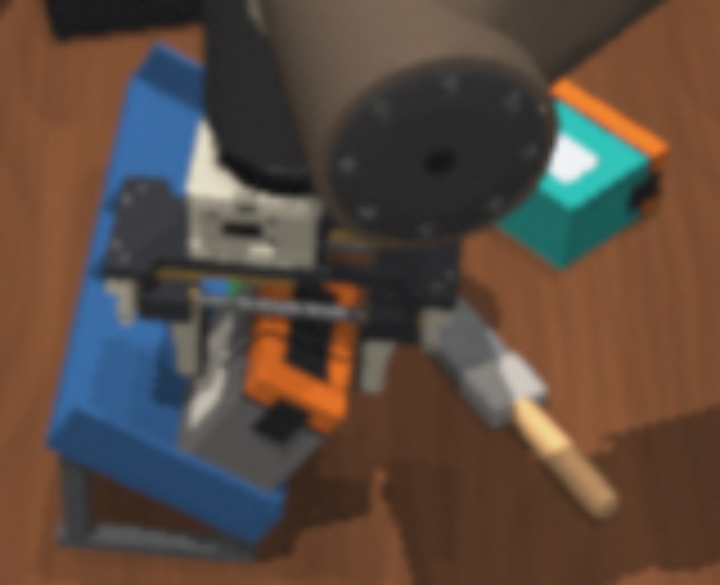

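The wrist view shows the left box between the jaws: orange lid front edge at about x=408 next to the front pad, grey back face at about x=215 next to the back pad. I'll close in steps while rolling the box upright.

Request:
{"name": "carry_out", "arguments": {"linear": [[0,0,0],[0,0,0],[0,0,0]], "twist": [0,0,0], "fingers": 0.7}}

```text
clock: 2.68
tool_pos: [0.4765, -0.1074, 0.2799]
orientation: [179.9, 0.0, 173.0]
force: [-8.0, 0.9, 6.1]
opening: 0.0765
```

Request:
{"name": "carry_out", "arguments": {"linear": [[-0.15,0,-0.4],[-0.3,0,-0.8],[-0.3,0,-0.8]], "twist": [0,0,0], "fingers": 0.61}}

```text
clock: 2.93
tool_pos: [0.4794, -0.1078, 0.2892]
orientation: [179.9, 0.0, 173.0]
force: [-5.4, 1.8, 6.8]
opening: 0.071
```

```bash
python3 -c "
from h import *
to(.4771,-.1064,.278,173.2)
cv2.imwrite('pics/w4.png',ctrl.snapshot('wrist'));s=ctrl.snapshot('side');cv2.imwrite('pics/s4.png',cv2.resize(s[85:215,285:445],None,fx=4.5,fy=4.5))"
```

```text
cm [0.25 0.11 1.12] twist -0.16 pos [ 0.4794 -0.1078  0.2892] [1.7985e+02 3.0000e-02 1.7304e+02] F [-5.39  1.82  6.75] op 0.071 t 2.93
```

View pics/w4.png

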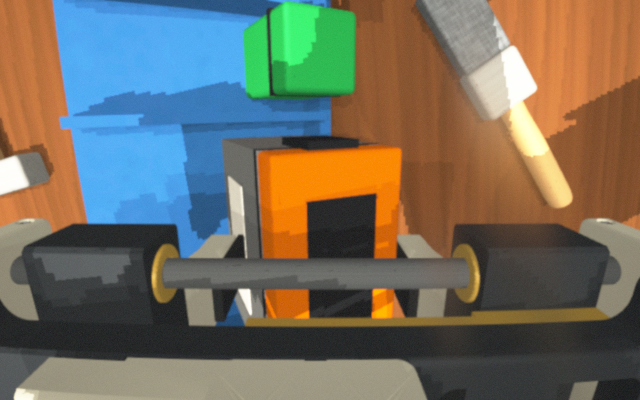

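View pics/s4.png

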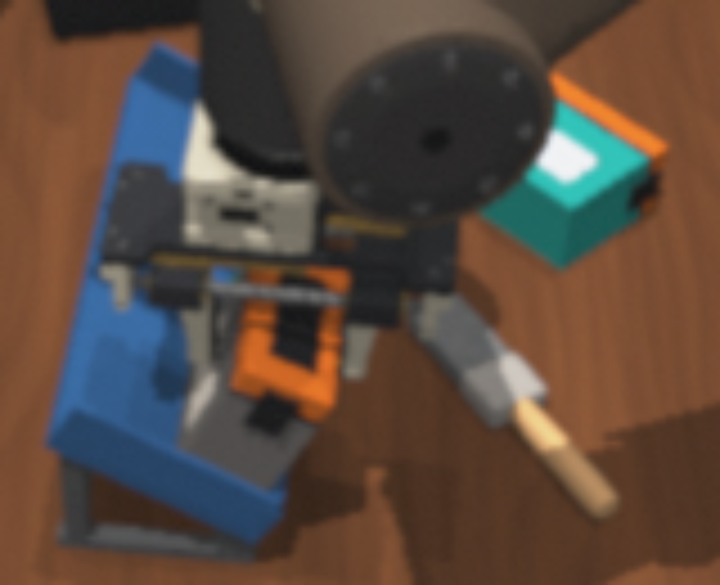

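The box is rolling upright with the pads as planned: the lid now spans x=258–400, and less of the back face shows. I'll continue the roll.

Request:
{"name": "carry_out", "arguments": {"linear": [[-0.2,0,-0.4],[-0.4,0,-0.8],[-0.4,0,-0.8]], "twist": [0,0,0], "fingers": 0.51}}

```text
clock: 3.28
tool_pos: [0.4837, -0.1083, 0.2978]
orientation: [179.9, 0.1, 173.1]
force: [-3.4, 1.9, 3.1]
opening: 0.0666
```

Request:
{"name": "carry_out", "arguments": {"linear": [[-0.3,0,-0.4],[-0.5,0,-0.7],[-0.5,0,-0.7]], "twist": [0,0,0], "fingers": 0.43}}

```text
clock: 3.53
tool_pos: [0.4892, -0.1089, 0.3054]
orientation: [179.9, 0.1, 173.1]
force: [-3.9, 1.1, 1.7]
opening: 0.063
```

Request:
{"name": "carry_out", "arguments": {"linear": [[-0.3,0,-0.4],[-0.6,0,-0.7],[-0.6,0,-0.7]], "twist": [0,0,0], "fingers": 0.35}}

```text
clock: 3.78
tool_pos: [0.496, -0.1097, 0.3132]
orientation: [179.9, 0.1, 173.1]
force: [-3.5, -0.4, 1.0]
opening: 0.0593
```

```bash
python3 -c "
from h import *
to(.4771,-.1064,.278,173.2)
cv2.imwrite('pics/w5.png',ctrl.snapshot('wrist'));s=ctrl.snapshot('side');cv2.imwrite('pics/s5.png',cv2.resize(s[85:215,285:445],None,fx=4.5,fy=4.5))"
```

```text
cm [1.92 0.09 3.51] twist -0.13 pos [ 0.496  -0.1097  0.3132] [1.7987e+02 1.5000e-01 1.7307e+02] F [-3.53 -0.4   0.97] op 0.0593 t 3.78
```

View pics/s5.png

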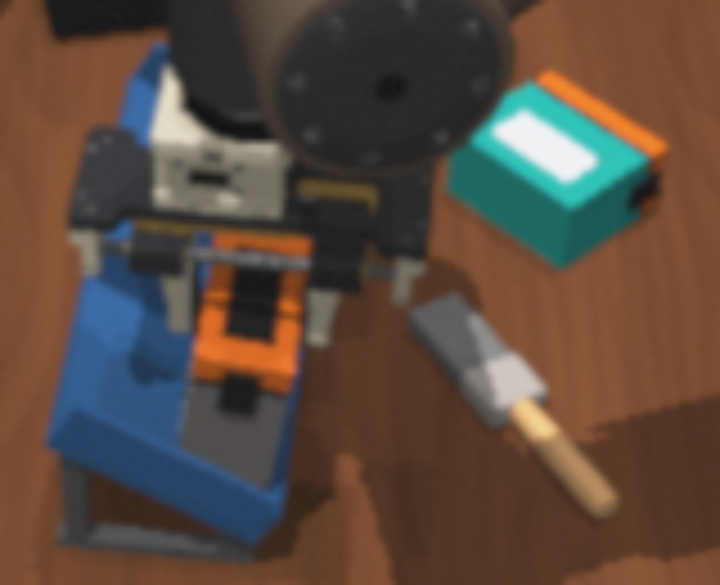

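View pics/w5.png

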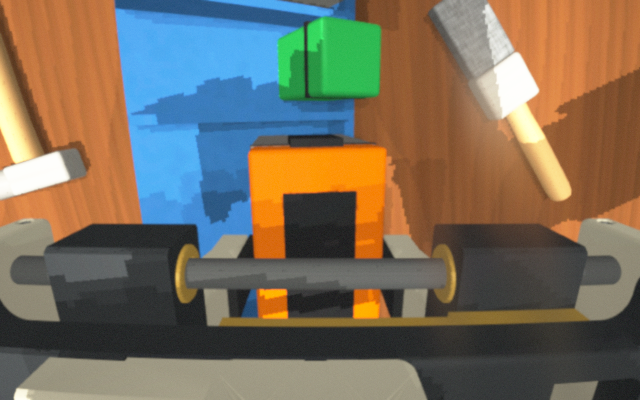

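The roll is nearly complete and the box is almost upright. I'll finish closing with a full grip, then lift.

Request:
{"name": "carry_out", "arguments": {"linear": [[-0.4,0,-0.3],[-0.7,0,-0.6],[-1.1,0,-0.9],[-1.4,0,-1.1],[-1.4,0,-1.1],[-1.4,0,-1.1]], "twist": [0,0,0,0,0,0], "fingers": -1}}

```text
clock: 4.38
tool_pos: [0.5093, -0.1114, 0.3233]
orientation: [179.9, 0.1, 173.0]
force: [-0.2, -0.7, -7.1]
opening: 0.0575
```

Request:
{"name": "carry_out", "arguments": {"linear": [[0,0,-0.5],[0,0,-1.2],[0,0,-2.2],[0,0,-3.5],[0,0,-4.5],[0,0,-5],[0,0,-5],[0,0,-5],[0,0,-5],[0,0,-5]], "twist": [0,0,0,0,0,0,0,0,0,0]}}

```text
clock: 5.22
tool_pos: [0.5089, -0.1115, 0.3726]
orientation: [179.9, -0.0, 173.0]
force: [0.7, -0.0, -7.1]
opening: 0.0582
```

```bash
python3 -c "
from h import *
to(.4771,-.1064,.278,173.2)
cv2.imwrite('pics/w6.png',ctrl.snapshot('wrist'));s=ctrl.snapshot('side');cv2.imwrite('pics/s6.png',cv2.resize(s[65:215,265:445],None,fx=4.2,fy=4))
for i in range(3): print(ctrl.get_obs()['force'],ctrl.get_obs()['tau'][1:3])"
```

```text
cm [3.22 0.1  9.46] twist -0.17 pos [ 0.5089 -0.1115  0.3726] [179.87  -0.   173.03] F [ 0.66 -0.02 -7.14] op 0.0582 t 5.22
[-0.75809487  0.36239273 -6.63228098] [-41.58302665  30.21655083]
[-0.75809487  0.36239273 -6.63228098] [-41.58302665  30.21655083]
[-0.75809487  0.36239273 -6.63228098] [-41.58302665  30.21655083]
```

View pics/s6.png

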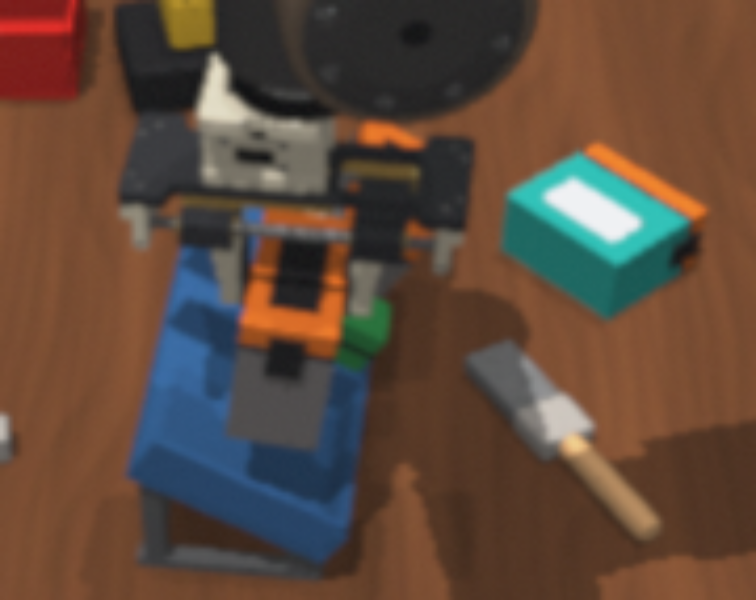

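View pics/w6.png

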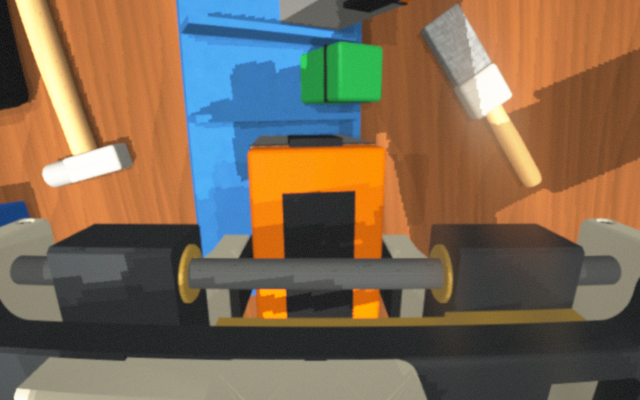

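Left-box lift reads about −6.6 to −7.1 N, so roughly 0.7 kg: the left box is the heavy one. Now I'll reverse the roll to lay it back on the board.

Request:
{"name": "carry_out", "arguments": {"linear": [[0,0,1.5],[0,0,3],[0,0,4.2],[0,0,4.9],[0,0,5.1],[0,0,5.2],[0,0,5.2]], "twist": [0,0,0,0,0,0,0]}}

```text
clock: 5.9
tool_pos: [0.509, -0.1115, 0.3209]
orientation: [179.9, -0.0, 173.0]
force: [-0.4, -0.7, -7.2]
opening: 0.0579
```

Request:
{"name": "carry_out", "arguments": {"linear": [[0,0,0.15],[0,0,0.3],[0,0,0.3]], "twist": [0,0,0]}}

```text
clock: 6.15
tool_pos: [0.5091, -0.1115, 0.3207]
orientation: [179.9, 0.1, 173.1]
force: [-10.8, 3.4, 11.8]
opening: 0.0576
```

Request:
{"name": "carry_out", "arguments": {"linear": [[0.2,0,0],[0.5,0,0.2],[0.7,0,0.4],[0.7,0,0.4]], "twist": [0,0,0,0], "fingers": 0.36}}

```text
clock: 6.48
tool_pos: [0.5026, -0.1106, 0.3182]
orientation: [179.9, 0.3, 173.1]
force: [-4.7, 1.6, 9.3]
opening: 0.0599
```

```bash
python3 -c "
from h import *
to(.4771,-.1064,.278,173.2)
cv2.imwrite('pics/w7.png',ctrl.snapshot('wrist'));s=ctrl.snapshot('side');cv2.imwrite('pics/s7.png',cv2.resize(s[85:215,285:445],None,fx=4.5,fy=4.5))"
```

```text
cm [2.6  0.11 4.01] twist -0.06 pos [ 0.5026 -0.1106  0.3182] [179.9    0.29 173.14] F [-4.67  1.55  9.33] op 0.0599 t 6.48
```

View pics/s7.png

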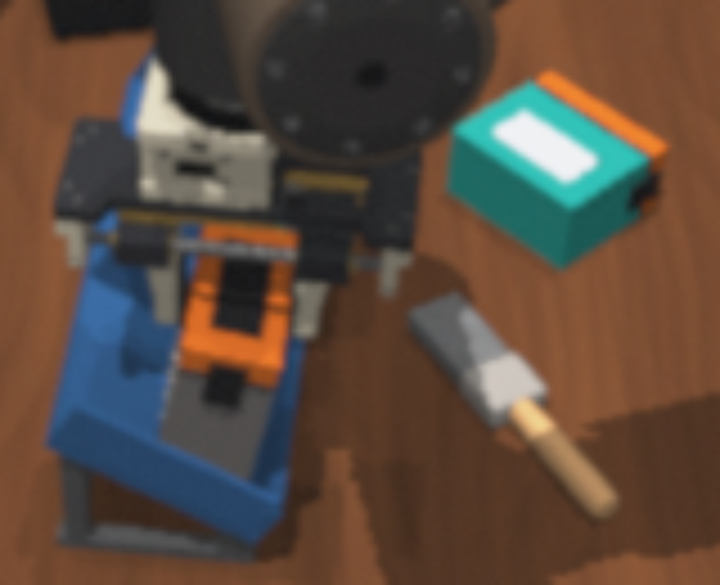

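View pics/w7.png

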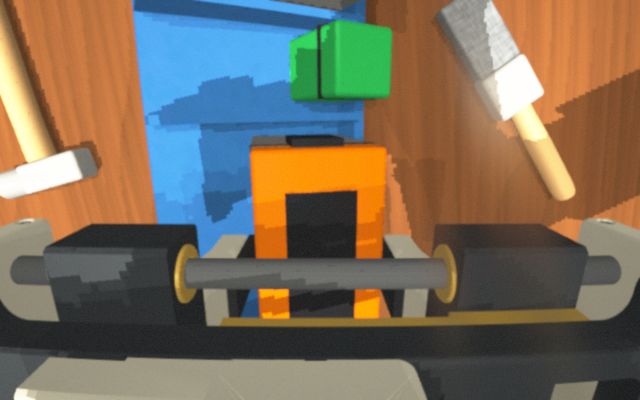

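Request:
{"name": "carry_out", "arguments": {"linear": [[0.3,0,0.2],[0.6,0,0.4],[0.7,0,0.6],[0.7,0,0.6]], "twist": [0,0,0,0], "fingers": 0.41}}

```text
clock: 6.92
tool_pos: [0.4958, -0.1098, 0.313]
orientation: [179.9, 0.4, 173.2]
force: [-3.4, 0.6, 8.3]
opening: 0.0617
```

Request:
{"name": "carry_out", "arguments": {"linear": [[0.3,0,0.2],[0.6,0,0.5],[0.6,0,0.7],[0.6,0,0.7]], "twist": [0,0,0,0], "fingers": 0.48}}

```text
clock: 7.25
tool_pos: [0.4894, -0.1091, 0.3063]
orientation: [179.9, 0.4, 173.2]
force: [-7.0, 2.3, 10.4]
opening: 0.0649
```

```bash
python3 -c "
from h import *
to(.4771,-.1064,.278,173.2)
cv2.imwrite('pics/w8.png',ctrl.snapshot('wrist'));s=ctrl.snapshot('side');cv2.imwrite('pics/s8.png',cv2.resize(s[85:215,285:445],None,fx=4.5,fy=4.5))"
```

```text
cm [1.27 0.11 2.82] twist -0.01 pos [ 0.4894 -0.1091  0.3063] [179.92   0.36 173.19] F [-6.99  2.32 10.4 ] op 0.0649 t 7.25
```

View pics/s8.png

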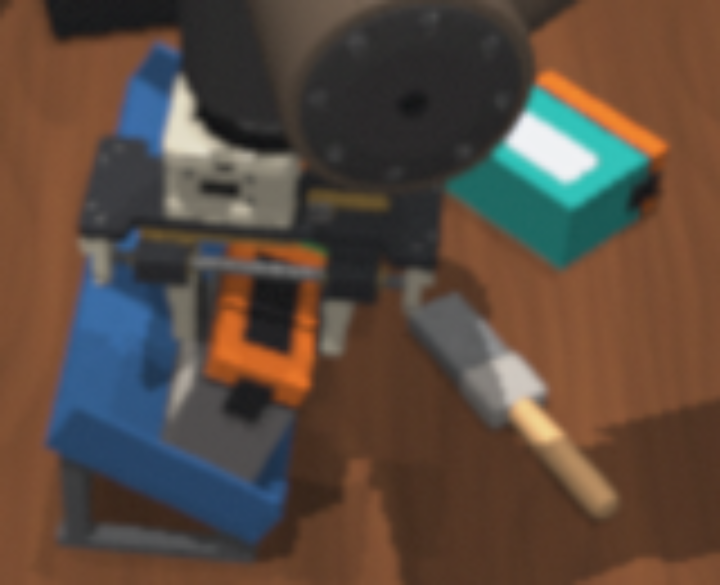

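View pics/w8.png

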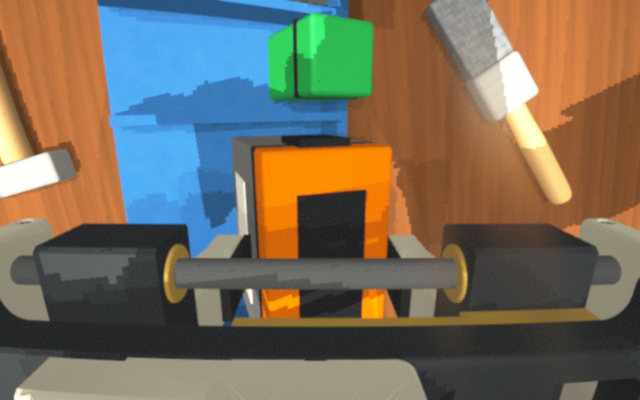

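Request:
{"name": "carry_out", "arguments": {"linear": [[0.3,0,0.3],[0.5,0,0.6],[0.6,0,0.75],[0.6,0,0.75]], "twist": [0,0,0,0], "fingers": 0.57}}

```text
clock: 7.68
tool_pos: [0.4839, -0.1083, 0.2992]
orientation: [179.9, 0.5, 173.2]
force: [-2.7, 0.5, 7.0]
opening: 0.0691
```

Request:
{"name": "carry_out", "arguments": {"linear": [[0.3,0,0.3],[0.4,0,0.6],[0.5,0,0.8],[0.5,0,0.8]], "twist": [0,0,0,0], "fingers": 0.67}}

```text
clock: 8.02
tool_pos: [0.4791, -0.1077, 0.291]
orientation: [179.9, 0.5, 173.2]
force: [0.1, -0.1, 4.1]
opening: 0.0731
```

```bash
python3 -c "
from h import *
to(.4771,-.1064,.278,173.2)
cv2.imwrite('pics/w9.png',ctrl.snapshot('wrist'));s=ctrl.snapshot('side');cv2.imwrite('pics/s9.png',cv2.resize(s[85:215,285:445],None,fx=4.5,fy=4.5))"
```

```text
cm [0.23 0.1  1.3 ] twist 0.04 pos [ 0.4791 -0.1077  0.291 ] [179.93   0.52 173.24] F [ 0.12 -0.13  4.1 ] op 0.0731 t 8.02
```

View pics/s9.png

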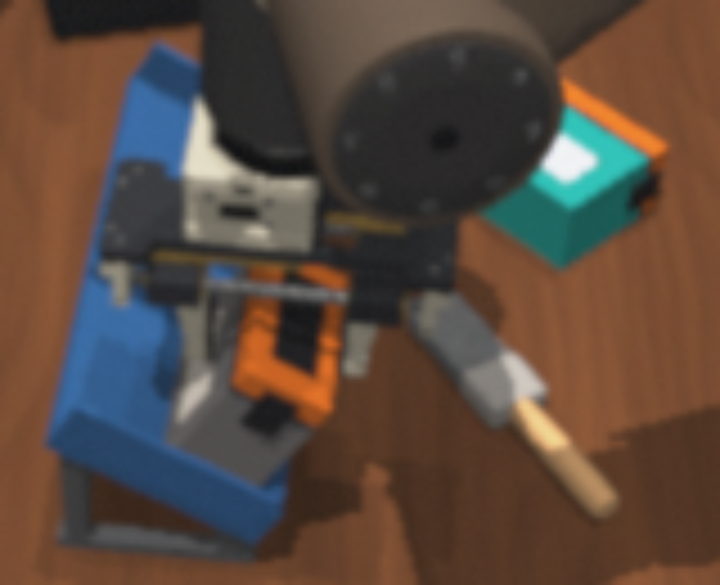

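View pics/w9.png

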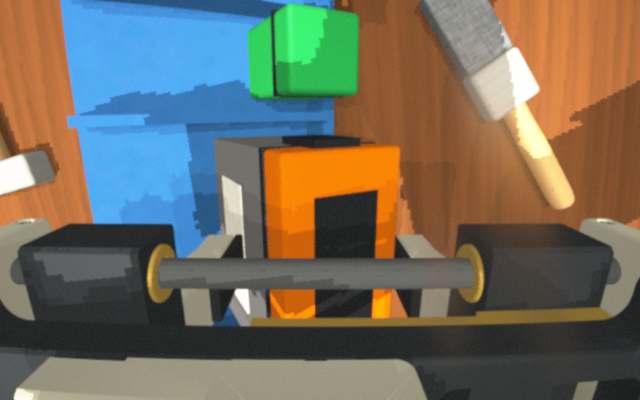

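Request:
{"name": "carry_out", "arguments": {"linear": [[0.2,0,0.3],[0.4,0,0.6],[0.5,0,0.9],[0.5,0,0.9]], "twist": [0,0,0,0], "fingers": 0.8}}

```text
clock: 8.45
tool_pos: [0.474, -0.1071, 0.2812]
orientation: [179.9, 0.5, 173.2]
force: [-0.3, 0.6, 1.0]
opening: 0.0788
```

Request:
{"name": "carry_out", "arguments": {"linear": [[0,0,0],[0,0,0],[0,0,0]], "twist": [0,0,0], "fingers": 1}}

```text
clock: 8.7
tool_pos: [0.4739, -0.1071, 0.281]
orientation: [179.9, 0.4, 173.2]
force: [0.3, 0.1, -0.6]
opening: 0.087
```

```bash
python3 -c "
from h import *
to(.4771,-.1064,.278,173.2)
cv2.imwrite('pics/w10.png',ctrl.snapshot('wrist'));s=ctrl.snapshot('side');cv2.imwrite('pics/s10.png',cv2.resize(s[85:215,285:445],None,fx=4.5,fy=4.5))"
```

```text
cm [-0.31  0.11  0.3 ] twist 0.03 pos [ 0.4739 -0.1071  0.281 ] [179.94   0.43 173.23] F [ 0.31  0.05 -0.59] op 0.087 t 8.7
```

View pics/s10.png

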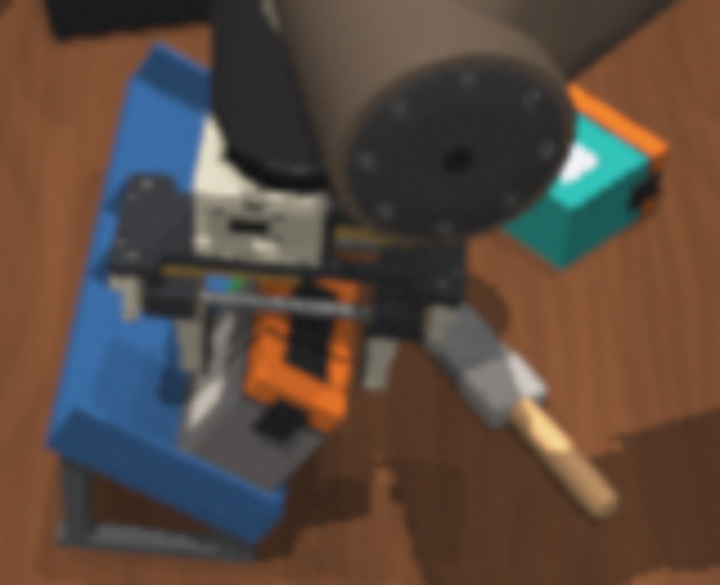

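View pics/w10.png

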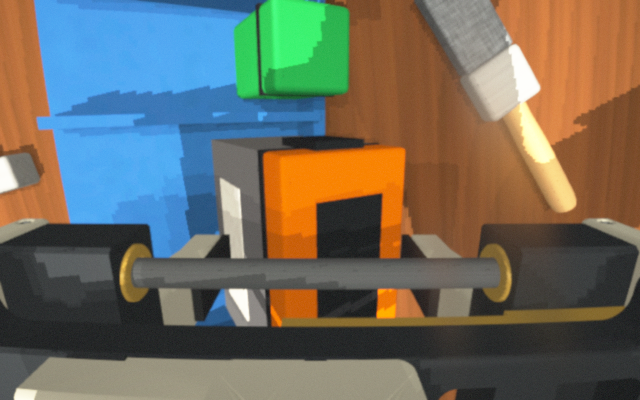

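The left box is back where it stood: in the side view its corners match the original at (183,440) and the lid at (247–360). The fingers read no force. Next I'll rise and look at the right box.

```bash
python3 -c "
from h import *
to(.429,-.219,.42,173.2)"
```

```text
cm [  3.03 -11.63 -13.92] twist 0.03 pos [ 0.4739 -0.1071  0.2812] [179.94   0.46 173.23] F [1.28 0.57 0.92] op 0.0873 t 8.8
```

Request:
{"name": "carry_out", "arguments": {"linear": [[0,0,-1.5],[0,0,-4],[0,0,-8],[0.5,-3,-11.5],[1.8,-7,-13.9],[3.0,-11.6,-13.9],[3.0,-11.6,-13.9],[3.0,-11.6,-13.9],[3.0,-11.6,-13.9]], "twist": [0,0,0,0,0,0,0,0,0]}}

```text
clock: 9.55
tool_pos: [0.4288, -0.2195, 0.4199]
orientation: [179.9, 0.5, 173.1]
force: [-0.4, 0.8, -0.4]
opening: 0.0876
```

```bash
python3 -c "
from h import *
import pickle
c=cam('wrist');im=ctrl.snapshot('wrist');cv2.imwrite('pics/w11.png',im);pickle.dump(c,open('w11.pkl','wb'));to(.429,-.219,.42,173.2)
cv2.imwrite('pics/w11c.png',cv2.resize(im[0:200,190:350],None,fx=3,fy=3,interpolation=cv2.INTER_CUBIC))
s=ctrl.snapshot('side');cv2.imwrite('pics/s11.png',s)
"
```

```text
cm [ 0.02 -0.01 -0.03] twist -0.04 pos [ 0.4292 -0.2189  0.4197] [179.93   0.46 173.16] F [-0.24 -0.86  0.13] op 0.0874 t 9.6
```

View pics/w11c.png

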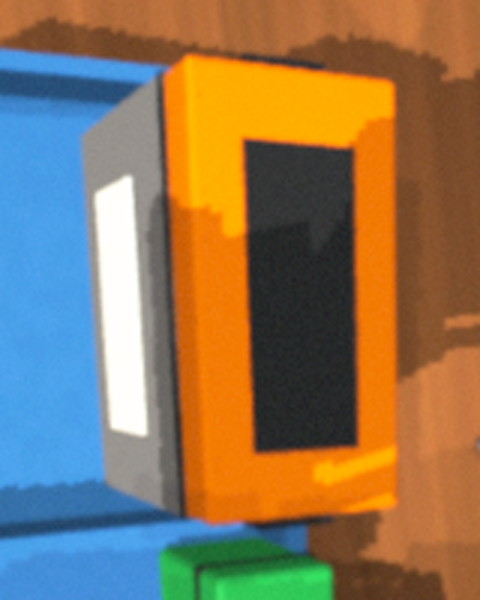

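View pics/s11.png

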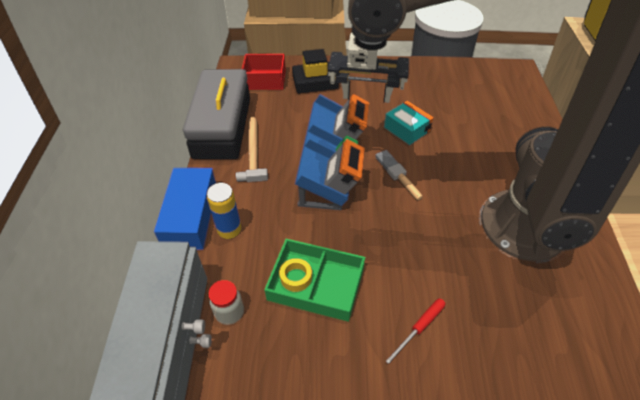

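Run:
```python
from h import *
import pickle
c=pickle.load(open('w11.pkl','rb'))
tb=[[253.3,18.7],[259.3,174]];tf=[[321.7,26.7],[322.3,169.3]]
F=onz('',tf,.122,c);B=onz('',tb,.150,c); d=F[1]-F[0]; g=(B-F).mean(0)
f,b=F.mean(0),B.mean(0); print(f,b,np.linalg.norm(d),np.linalg.norm(g),np.degrees(np.arctan2(-d[0],d[1])),np.degrees(np.arctan2(g[1],g[0])))
u=np.array([.993,-.118]); m=f[:2]+.0387*u; print(m)
to(m[0],m[1],.278,173.2)
im=cv2.imread('pics/s11.png');m=cv2.morphologyEx(orange(im),cv2.MORPH_CLOSE,np.ones((3,3)))
for c in cv2.findContours(m,cv2.RETR_EXTERNAL,cv2.CHAIN_APPROX_NONE)[0]:
    if cv2.contourArea(c)>150: print(cv2.approxPolyDP(cv2.convexHull(c),4,True).reshape(-1,2).tolist())
```

```text
[ 0.41704603 -0.29674389  0.122     ] [ 0.46464989 -0.30244278  0.15      ] 0.11107001581127061 0.055521209093459756 -6.4945481275079615 -6.8266742313129605
[ 0.45547513 -0.30131049]
cm [-3.46 -7.93 14.17] twist 0.01 pos [ 0.4294 -0.2185  0.4196] [179.93   0.44 173.21] F [0.1  0.1  0.15] op 0.0877 t 9.65
[[346, 140], [364, 149], [358, 179], [340, 172]]
[[352, 94], [369, 102], [364, 128], [349, 117]]
```

Request:
{"name": "carry_out", "arguments": {"linear": [[-2.5,-4.0,3.5],[-3.5,-7.8,7.0],[-3.5,-7.8,7.5],[-3.5,-7.8,9.5],[-3.5,-7.8,12.0],[-3.5,-7.8,14.2],[-3.5,-7.8,14.2],[-3.5,-7.8,14.2]], "twist": [0,0,0,0,0,0,0,0]}}

```text
clock: 10.32
tool_pos: [0.4564, -0.2993, 0.2768]
orientation: [179.9, 0.3, 173.3]
force: [-0.2, -0.6, 0.5]
opening: 0.0879
```

Request:
{"name": "carry_out", "arguments": {"linear": [[0,0,0],[0,0,0],[0,0,0]], "twist": [0,0,0], "fingers": 0.7}}

```text
clock: 10.57
tool_pos: [0.4558, -0.2988, 0.2781]
orientation: [179.9, 0.2, 173.3]
force: [-6.0, 2.9, 7.4]
opening: 0.0771
```

```bash
python3 -c "
from h import *
to(.4555,-.3013,.278,173.2)
cv2.imwrite('pics/w12.png',ctrl.snapshot('wrist'))"
```

```text
cm [-0.   -0.25  0.01] twist 0.13 pos [ 0.4558 -0.2988  0.2781] [179.91   0.18 173.33] F [-6.01  2.92  7.37] op 0.0771 t 10.57
```

View pics/w12.png

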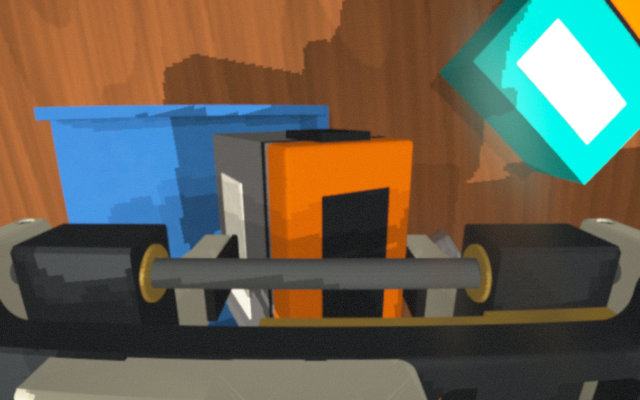

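The right box sits between the pads (lid x=268–411, back face at x=217), and the turquoise decoy is well clear to the right. I'll use the same roll.

Request:
{"name": "carry_out", "arguments": {"linear": [[-0.15,0,-0.4],[-0.3,0,-0.8],[-0.3,0,-0.8]], "twist": [0,0,0], "fingers": 0.61}}

```text
clock: 10.87
tool_pos: [0.4588, -0.2992, 0.2883]
orientation: [179.9, 0.3, 173.3]
force: [-5.7, 2.7, 10.7]
opening: 0.0708
```

Request:
{"name": "carry_out", "arguments": {"linear": [[-0.2,0,-0.4],[-0.4,0,-0.8],[-0.4,0,-0.8]], "twist": [0,0,0], "fingers": 0.51}}

```text
clock: 11.12
tool_pos: [0.4634, -0.2997, 0.2975]
orientation: [180.0, 0.4, 173.4]
force: [-3.4, 1.1, 2.0]
opening: 0.0668
```

Request:
{"name": "carry_out", "arguments": {"linear": [[-0.3,0,-0.4],[-0.5,0,-0.7],[-0.5,0,-0.7]], "twist": [0,0,0], "fingers": 0.43}}

```text
clock: 11.37
tool_pos: [0.469, -0.3004, 0.3053]
orientation: [180.0, 0.4, 173.4]
force: [-2.3, 1.5, 2.4]
opening: 0.0633
```

Request:
{"name": "carry_out", "arguments": {"linear": [[-0.3,0,-0.4],[-0.6,0,-0.7],[-0.6,0,-0.7]], "twist": [0,0,0], "fingers": 0.35}}

```text
clock: 11.62
tool_pos: [0.4758, -0.3012, 0.3131]
orientation: [180.0, 0.5, 173.4]
force: [-1.4, 1.5, 0.7]
opening: 0.0594
```

```bash
python3 -c "
from h import *
to(.4555,-.3013,.278,173.2)
cv2.imwrite('pics/w13.png',ctrl.snapshot('wrist'))"
```

```text
cm [ 2.05 -0.24  3.49] twist 0.2 pos [ 0.4758 -0.3012  0.3131] [180.     0.49 173.4 ] F [-1.36  1.5   0.65] op 0.0594 t 11.62
```

View pics/w13.png

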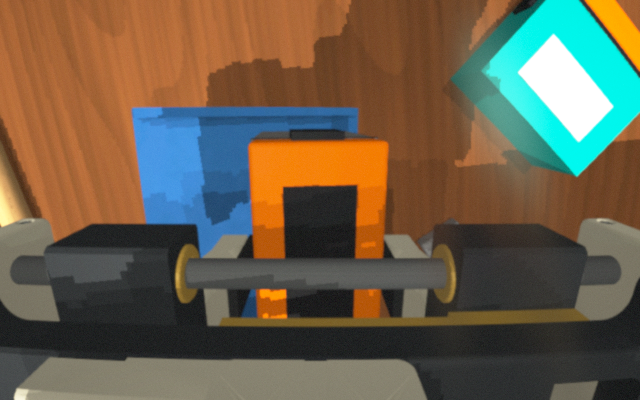

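The roll is as clean as with the left box, so I'll take the full grip and lift.

Request:
{"name": "carry_out", "arguments": {"linear": [[-0.4,0,-0.3],[-0.7,0,-0.6],[-1.1,0,-0.9],[-1.4,0,-1.1],[-1.4,0,-1.1],[-1.4,0,-1.1]], "twist": [0,0,0,0,0,0], "fingers": -1}}

```text
clock: 12.17
tool_pos: [0.4894, -0.3027, 0.3237]
orientation: [180.0, 0.4, 173.4]
force: [0.2, 0.5, -4.0]
opening: 0.0572
```

Request:
{"name": "carry_out", "arguments": {"linear": [[0,0,-0.5],[0,0,-1.2],[0,0,-2.2],[0,0,-3.5],[0,0,-4.5],[0,0,-5],[0,0,-5],[0,0,-5],[0,0,-5],[0,0,-5],[0,0,-5]], "twist": [0,0,0,0,0,0,0,0,0,0,0]}}

```text
clock: 13.08
tool_pos: [0.4889, -0.3026, 0.373]
orientation: [180.0, 0.4, 173.4]
force: [-0.7, 0.5, -3.6]
opening: 0.0571
```

```bash
python3 -c "
from h import *
to(.4555,-.3013,.278,173.2)
cv2.imwrite('pics/s14.png',ctrl.snapshot('side'));print(ctrl.get_obs()['force'])
ctrl.snapshot('side');print(ctrl.get_obs()['force'])"
```

```text
cm [ 3.39 -0.26  9.48] twist 0.18 pos [ 0.4889 -0.3026  0.373 ] [179.96   0.38 173.38] F [-0.67  0.52 -3.57] op 0.0571 t 13.08
[-0.6903721  -0.44196856 -4.15631235]
[-0.15283626  0.27971846 -3.77346128]
```

View pics/s14.png

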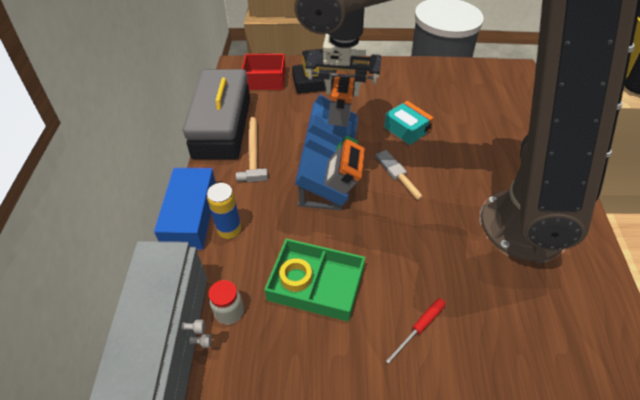

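The right box reads about 3.8 N (≈0.39 kg) and the left read about 7 N, so the left is heavier. The right box goes back, and then the left goes to the tray.

Request:
{"name": "carry_out", "arguments": {"linear": [[0,0,1.5],[0,0,3],[0,0,4.2],[0,0,4.9],[0,0,5.2],[0,0,5.4],[0,0,5.5],[0,0,5.5]], "twist": [0,0,0,0,0,0,0,0]}}

```text
clock: 13.85
tool_pos: [0.4888, -0.3026, 0.3205]
orientation: [-180.0, 0.4, 173.4]
force: [-7.7, 5.8, 14.0]
opening: 0.0569
```

Request:
{"name": "carry_out", "arguments": {"linear": [[0.2,0,0],[0.5,0,0.2],[0.7,0,0.4],[0.7,0,0.4]], "twist": [0,0,0,0], "fingers": 0.36}}

```text
clock: 14.18
tool_pos: [0.4816, -0.302, 0.3175]
orientation: [-180.0, 0.4, 173.5]
force: [-4.5, 2.0, 7.8]
opening: 0.0597
```

```bash
python3 -c "
from h import *
to(.4555,-.3013,.278,173.2)
cv2.imwrite('pics/w15.png',ctrl.snapshot('wrist'))"
```

```text
cm [ 2.63 -0.23  3.93] twist 0.25 pos [ 0.4816 -0.302   0.3175] [-179.95    0.43  173.45] F [-4.48  1.99  7.8 ] op 0.0597 t 14.18
```

View pics/w15.png

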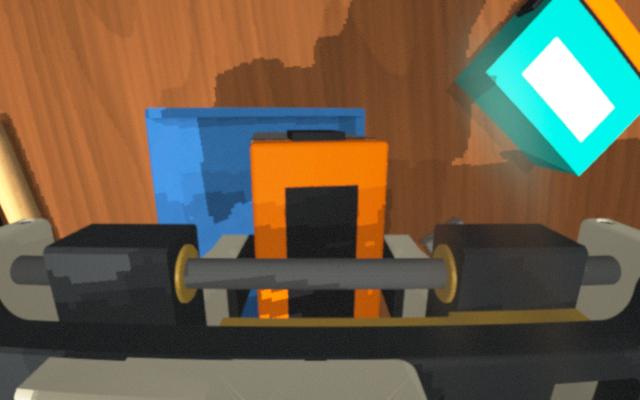

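Same state as the left box at this stage. Continuing with the reverse roll.

Request:
{"name": "carry_out", "arguments": {"linear": [[0.3,0,0.2],[0.6,0,0.4],[0.7,0,0.6],[0.7,0,0.6]], "twist": [0,0,0,0], "fingers": 0.41}}

```text
clock: 14.57
tool_pos: [0.4745, -0.3013, 0.312]
orientation: [-179.9, 0.5, 173.5]
force: [-2.7, 0.9, 5.9]
opening: 0.0617
```

Request:
{"name": "carry_out", "arguments": {"linear": [[0.3,0,0.2],[0.6,0,0.5],[0.6,0,0.7],[0.6,0,0.7]], "twist": [0,0,0,0], "fingers": 0.48}}

```text
clock: 14.9
tool_pos: [0.468, -0.3008, 0.3052]
orientation: [-179.9, 0.4, 173.5]
force: [-4.8, 1.4, 9.3]
opening: 0.065
```

Request:
{"name": "carry_out", "arguments": {"linear": [[0.3,0,0.3],[0.5,0,0.6],[0.6,0,0.75],[0.6,0,0.75]], "twist": [0,0,0,0], "fingers": 0.57}}

```text
clock: 15.23
tool_pos: [0.4622, -0.3003, 0.298]
orientation: [-179.9, 0.5, 173.5]
force: [-2.5, 1.7, 7.0]
opening: 0.0691
```

```bash
python3 -c "
from h import *
to(.4555,-.3013,.278,173.2)
cv2.imwrite('pics/w16.png',ctrl.snapshot('wrist'))"
```

```text
cm [ 0.67 -0.18  1.99] twist 0.28 pos [ 0.4622 -0.3003  0.298 ] [-179.86    0.5   173.48] F [-2.49  1.71  6.99] op 0.0691 t 15.23
```

View pics/w16.png

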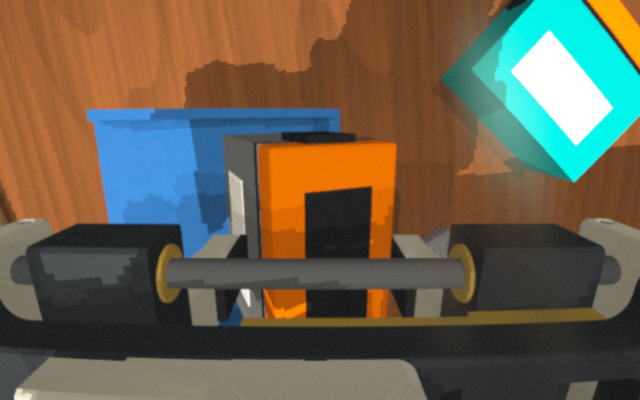

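Request:
{"name": "carry_out", "arguments": {"linear": [[0.3,0,0.3],[0.4,0,0.6],[0.5,0,0.8],[0.5,0,0.8]], "twist": [0,0,0,0], "fingers": 0.67}}

```text
clock: 15.62
tool_pos: [0.4578, -0.2999, 0.2904]
orientation: [-179.8, 0.6, 173.5]
force: [-0.0, 0.5, 8.1]
opening: 0.0732
```

Request:
{"name": "carry_out", "arguments": {"linear": [[0.2,0,0.3],[0.4,0,0.6],[0.5,0,0.9],[0.5,0,0.9]], "twist": [0,0,0,0], "fingers": 0.8}}

```text
clock: 15.95
tool_pos: [0.4528, -0.2993, 0.2805]
orientation: [-179.8, 0.6, 173.5]
force: [0.7, -0.2, 0.5]
opening: 0.0785
```

Request:
{"name": "carry_out", "arguments": {"linear": [[0,0,0],[0,0,0],[0,0,0]], "twist": [0,0,0], "fingers": 1}}

```text
clock: 16.2
tool_pos: [0.4526, -0.2993, 0.2802]
orientation: [-179.8, 0.5, 173.5]
force: [1.0, 0.4, 0.0]
opening: 0.0867
```

```bash
python3 -c "
from h import *
to(.4771,-.1064,.278,173.2)
cv2.imwrite('pics/w17.png',ctrl.snapshot('wrist'))"
```

```text
cm [-0.25 19.44  0.17] twist 0.31 pos [ 0.4526 -0.2993  0.2802] [-179.84    0.52  173.51] F [1.04 0.4  0.04] op 0.0867 t 16.2
```

View pics/w17.png

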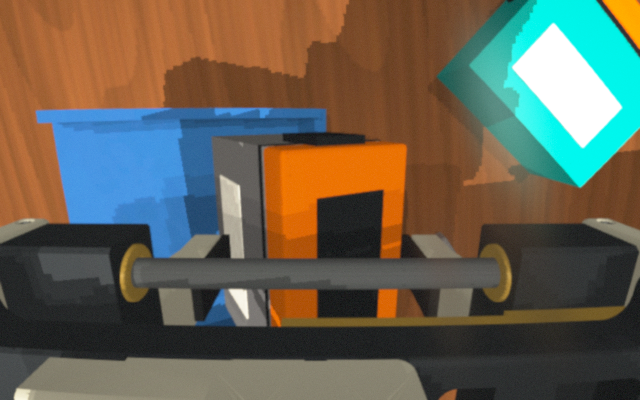

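The right box is back and let go. Now I'll go over to the left box, placing the fingertips themselves to correct for a ~0.5° tool tilt, and check both boxes on the way.

Request:
{"name": "carry_out", "arguments": {"linear": [[0,0,-1.5],[0,0,-4],[0,0,-8],[0,3,-11.5],[0,7,-12],[-0.2,11,-12],[-0.2,15,-12],[-0.2,19.4,-12],[-0.2,19.4,-12],[-0.2,19.4,-12]], "twist": [0,0,0,0,0,0,0,0,0,0]}}

```text
clock: 17.08
tool_pos: [0.4757, -0.1041, 0.4001]
orientation: [-179.9, 0.6, 173.8]
force: [-0.4, -0.3, 0.7]
opening: 0.0879
```

```bash
cat >> h.py <<'E'
def tip(x,y,z,yaw):  # world fingertip-plane target
    o=ctrl.get_obs(); a=R.from_euler('xyz',o['orientation'],degrees=True).apply([0,0,.178])
    to(x-a[0],y-a[1],z-a[2],yaw)
E
python3 - <<'E'
from h import *
import pickle
tip(.4771,-.1064,.100,173.2)
c=cam('wrist');im=ctrl.snapshot('wrist');cv2.imwrite('pics/w18.png',im)
s=ctrl.snapshot('top');cv2.imwrite('pics/t18.png',s)
s=ctrl.snapshot('side');cv2.imwrite('pics/s18.png',s)
m=cv2.morphologyEx(orange(s),cv2.MORPH_CLOSE,np.ones((3,3)))
for c in cv2.findContours(m,cv2.RETR_EXTERNAL,cv2.CHAIN_APPROX_NONE)[0]:
    if cv2.contourArea(c)>150: print(cv2.approxPolyDP(cv2.convexHull(c),4,True).reshape(-1,2).tolist())
E
```

```text
cm [ 0.14 -0.14 12.21] twist 0.56 pos [ 0.4757 -0.1041  0.4001] [-179.85    0.57  173.76] F [-0.35 -0.32  0.69] op 0.0879 t 17.08
[[346, 140], [363, 148], [358, 179], [340, 172]]
```

View pics/s18.png

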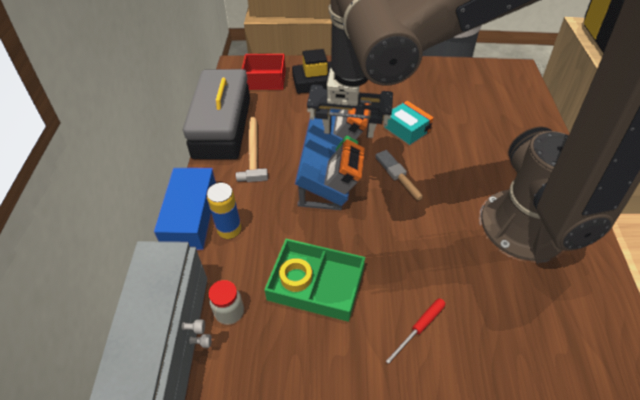

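View pics/w18.png

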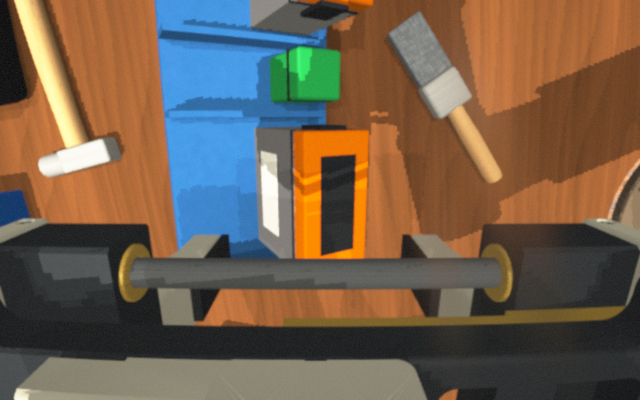

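Request:
{"name": "carry_out", "arguments": {"linear": [[0.1,-0.1,3.5],[0.1,-0.1,6.5],[0.1,-0.1,9],[0.1,-0.1,11],[0.1,-0.1,12.2],[0.1,-0.1,12.2],[0.1,-0.1,12.2]], "twist": [0.5,0.5,0.5,0.5,0.5,0.5,0.5]}}

```text
clock: 17.82
tool_pos: [0.4752, -0.1095, 0.2774]
orientation: [-179.8, 0.4, 172.9]
force: [0.1, 0.1, 0.9]
opening: 0.0875
```

Request:
{"name": "carry_out", "arguments": {"linear": [[0,0,0],[0,0,0],[0,0,0]], "twist": [0,0,0], "fingers": 0.7}}

```text
clock: 18.07
tool_pos: [0.4752, -0.1099, 0.2783]
orientation: [-179.8, 0.5, 172.9]
force: [-2.8, -2.5, 2.3]
opening: 0.0767
```

Request:
{"name": "carry_out", "arguments": {"linear": [[-0.15,0,-0.4],[-0.3,0,-0.8],[-0.3,0,-0.8]], "twist": [0,0,0], "fingers": 0.61}}

```text
clock: 18.32
tool_pos: [0.4782, -0.1103, 0.2875]
orientation: [-179.8, 0.5, 172.9]
force: [-5.3, -0.1, 7.7]
opening: 0.0708
```

```bash
python3 -c "
from h import *
tip(.4771,-.1064,.100,173.2)
cv2.imwrite('pics/w19.png',ctrl.snapshot('wrist'))"
```

```text
cm [0.33 0.44 0.95] twist -0.34 pos [ 0.4782 -0.1103  0.2875] [-179.79    0.52  172.86] F [-5.28 -0.13  7.67] op 0.0708 t 18.32
```

View pics/w19.png

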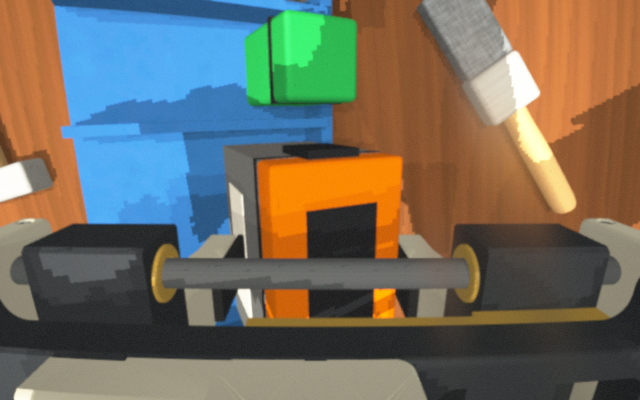

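Request:
{"name": "carry_out", "arguments": {"linear": [[-0.2,0,-0.4],[-0.4,0,-0.8],[-0.4,0,-0.8]], "twist": [0,0,0], "fingers": 0.51}}

```text
clock: 18.62
tool_pos: [0.4824, -0.1107, 0.2963]
orientation: [-179.8, 0.6, 172.9]
force: [-4.0, 1.1, 4.3]
opening: 0.0667
```

Request:
{"name": "carry_out", "arguments": {"linear": [[-0.3,0,-0.4],[-0.5,0,-0.7],[-0.5,0,-0.7]], "twist": [0,0,0], "fingers": 0.43}}

```text
clock: 18.87
tool_pos: [0.4878, -0.1112, 0.3039]
orientation: [-179.8, 0.6, 172.9]
force: [-2.9, 0.0, 1.4]
opening: 0.0625
```

Request:
{"name": "carry_out", "arguments": {"linear": [[-0.3,0,-0.4],[-0.6,0,-0.7],[-0.6,0,-0.7]], "twist": [0,0,0], "fingers": 0.35}}

```text
clock: 19.12
tool_pos: [0.4945, -0.112, 0.3117]
orientation: [-179.8, 0.6, 172.9]
force: [-3.1, -0.1, 2.4]
opening: 0.0599
```

Request:
{"name": "carry_out", "arguments": {"linear": [[-0.4,0,-0.3],[-0.7,0,-0.6],[-1.1,0,-0.9],[-1.4,0,-1.1],[-1.4,0,-1.1],[-1.4,0,-1.1]], "twist": [0,0,0,0,0,0], "fingers": -1}}

```text
clock: 19.62
tool_pos: [0.5084, -0.1137, 0.3226]
orientation: [-179.8, 0.6, 172.9]
force: [-1.1, -1.0, -7.2]
opening: 0.0565
```

Request:
{"name": "carry_out", "arguments": {"linear": [[0,0,-0.5],[0,0,-1.2],[0,0,-2.2],[0,0,-3.5],[0,0,-5],[0,0,-6.5],[0,0,-7.5],[0,0,-8],[0,0,-8],[0,0,-8]], "twist": [0,0,0,0,0,0,0,0,0,0]}}

```text
clock: 20.45
tool_pos: [0.5074, -0.1132, 0.4025]
orientation: [-179.8, 0.6, 172.9]
force: [-0.4, 0.0, -8.0]
opening: 0.0568
```

```bash
python3 -c "
from h import *
tip(.4771,-.1064,.100,173.2)
cv2.imwrite('pics/w20.png',ctrl.snapshot('wrist'))
cv2.imwrite('pics/s20.png',ctrl.snapshot('side'));cv2.imwrite('pics/t20.png',ctrl.snapshot('top'))"
```

```text
cm [ 3.41  0.4  12.41] twist -0.31 pos [ 0.5074 -0.1132  0.4025] [-179.81    0.61  172.89] F [-0.41  0.01 -8.01] op 0.0568 t 20.45
```

View pics/s20.png

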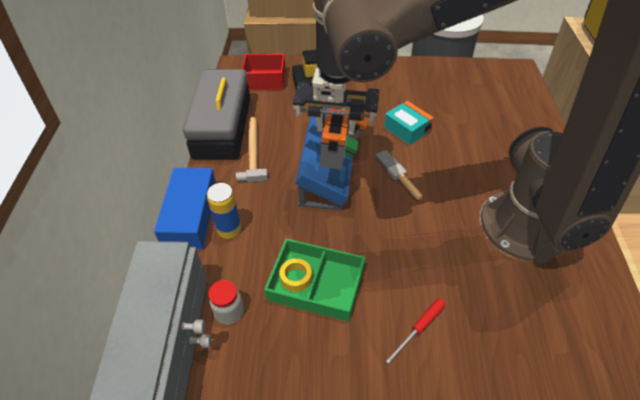

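View pics/w20.png

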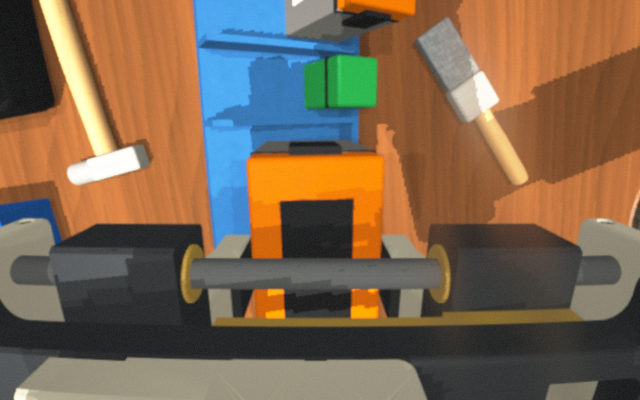

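```bash
python3 -c "
from h import *
t=cv2.imread('pics/t20.png');cv2.imwrite('pics/t20c.png',cv2.resize(t[145:255,200:310],None,fx=5,fy=5,interpolation=cv2.INTER_CUBIC))
t=cv2.imread('pics/s20.png');cv2.imwrite('pics/s20c.png',cv2.resize(t[230:330,255:375],None,fx=5,fy=5,interpolation=cv2.INTER_CUBIC))"
```

```text
(no output)
```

View pics/t20c.png

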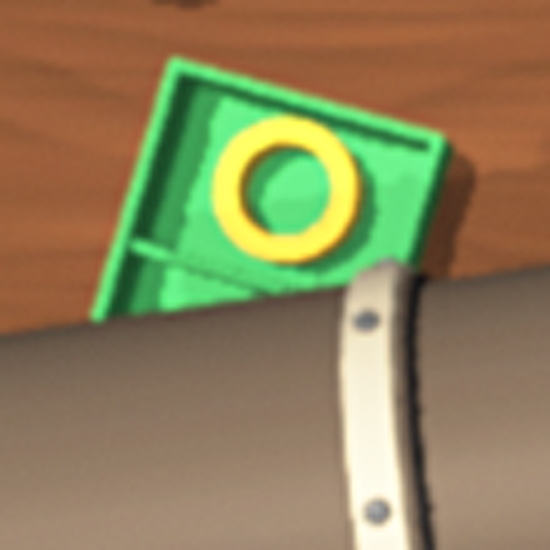

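View pics/s20c.png

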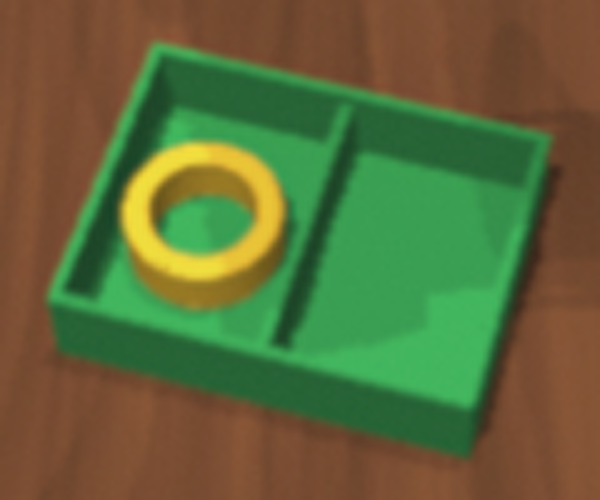

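```bash
python3 -c "
from h import *
t=cv2.imread('pics/top0.png');cv2.imwrite('pics/t0c.png',cv2.resize(t[145:255,200:310],None,fx=5,fy=5,interpolation=cv2.INTER_CUBIC))
P=onz('side',[[286,238.6],[365.2,257],[349.4,311.6],[265,289.6]],.05);print(P)
print(np.linalg.norm(P-np.roll(P,-1,0),axis=1),P.mean(0)); d=P[0]-P[1];e=P[3]-P[2];print(np.degrees(np.arctan2(d[1],d[0])),np.degrees(np.arctan2(e[1],e[0])))
print(proj('top',P))
"
```

```text
[[0.63086865 0.08639203 0.05      ]
 [0.43802117 0.13837957 0.05      ]
 [0.477776   0.28287347 0.05      ]
 [0.66902205 0.23013743 0.05      ]]
[0.19973196 0.14986305 0.19838383 0.14872264] [0.55392197 0.18444563 0.05      ]
-15.08706550353583 -15.416178531466755
[[288.04617294 171.30143962]
 [266.26586103 245.22059825]
 [211.62931541 228.64553962]
 [233.95259267 156.09604808]]
```

View pics/t0c.png

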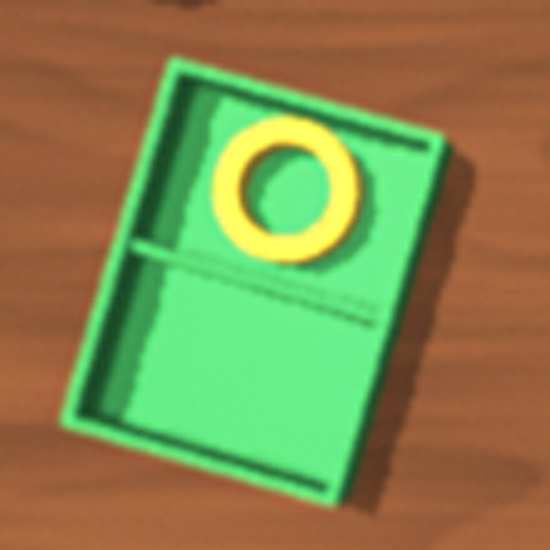

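```bash
python3 -c "
from h import *
P=onz('top',[[288.6,172],[267.7,245],[213,230],[234,156.6]],.05)
print(P.mean(0),np.linalg.norm(P-np.roll(P,-1,0),axis=1)); d=P[0]-P[1];e=P[3]-P[2];print(np.degrees(np.arctan2(d[1],d[0])),np.degrees(np.arctan2(e[1],e[0])))
# box lid position in grip: lid corners in w20
im=cv2.imread('pics/w20.png');cv2.imwrite('pics/w20c.png',cv2.resize(im[120:320,190:450],None,fx=3,fy=3))
tip(.506,.197,.20,164.6)
"
```

```text
[0.55243776 0.18216559 0.05      ] [0.19678569 0.14880233 0.19950672 0.15012224]
-14.649069725703294 -14.266477076175292
cm [ 4.15 30.85  2.21] twist 8.29 pos [ 0.5074 -0.1133  0.4017] [-179.77    0.51  172.89] F [-0.06  0.65 -6.64] op 0.0568 t 20.6
```

View pics/w20c.png

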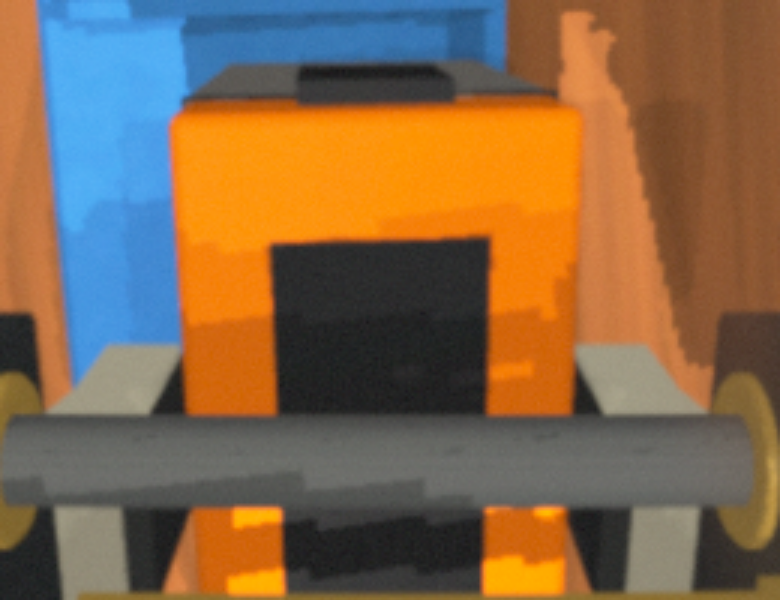

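```bash
python3 -c "
from h import *
tip(.5047,.1924,.20,165.1)"
```

```text
cm [ 4.23 30.38  2.21] twist 7.79 pos [ 0.5074 -0.1133  0.4017] [-179.77    0.51  172.89] F [-0.06  0.65 -6.64] op 0.0568 t 20.6
```

Request:
{"name": "carry_out", "arguments": {"linear": [[0.2,1.5,0],[0.6,4.5,0],[1.1,8,0],[1.6,11.5,0],[2.1,15,0],[2.6,18.5,0],[3.1,22,0],[3.5,25,0.5],[3.9,28,1],[4.2,29.8,1.6],[4.2,30.4,2.2],[4.2,30.4,2.2]], "twist": [0,1,2,3,4,5,6,7,7.8,7.8,7.8,7.8]}}

```text
clock: 21.6
tool_pos: [0.5032, 0.1949, 0.3759]
orientation: [-179.7, 0.4, 165.2]
force: [0.5, -0.5, -7.0]
opening: 0.0562
```

```bash
python3 -c "
from h import *
tip(.5047,.1924,.083,165.1)
cv2.imwrite('pics/w21.png',ctrl.snapshot('wrist'));cv2.imwrite('pics/s21.png',ctrl.snapshot('side'));tip(.5047,.1924,.083,165.1)"
```

```text
cm [-0.   -0.05 11.49] twist 0.1 pos [0.5032 0.1949 0.3759] [-179.71    0.41  165.2 ] F [ 0.45 -0.52 -7.01] op 0.0562 t 21.6
cm [ 0.09  0.1  11.63] twist 0.02 pos [0.5034 0.1932 0.3773] [-179.73    0.47  165.12] F [ 1.05 -0.09 -7.08] op 0.0559 t 21.7
```

View pics/s21.png

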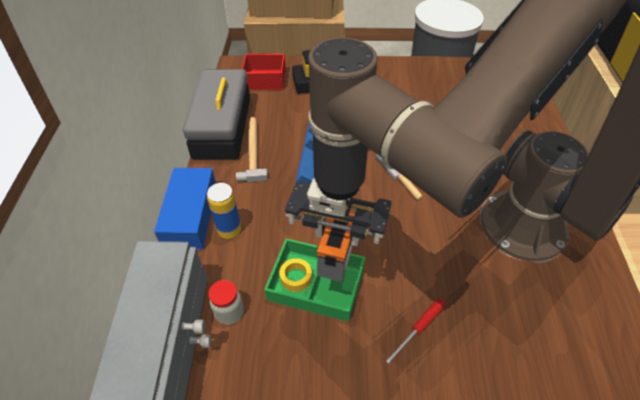

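View pics/w21.png

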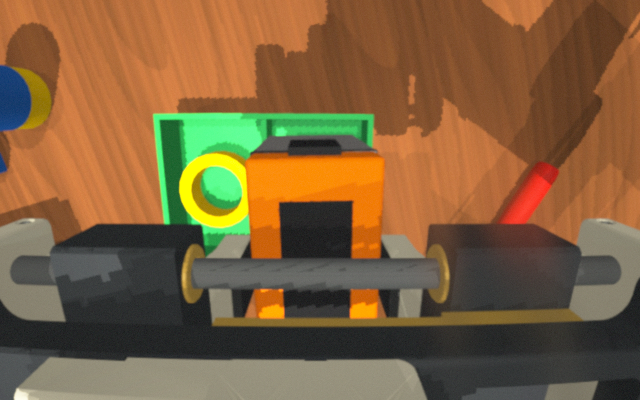

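Request:
{"name": "carry_out", "arguments": {"linear": [[0.1,0.1,1.5],[0.1,0.1,4],[0.1,0.1,6.5],[0.1,0.1,8.5],[0.1,0.1,10],[0.1,0.1,10.7],[0.1,0.1,11],[0.1,0.1,11.1]], "twist": [0,0,0,0,0,0,0,0]}}

```text
clock: 22.37
tool_pos: [0.5038, 0.1932, 0.2666]
orientation: [-179.7, 0.5, 165.1]
force: [-1.3, 0.4, -7.3]
opening: 0.0559
```

```bash
python3 -c "
from h import *
tip(.5047,.1924,.083,165.1)
s=ctrl.snapshot('side');cv2.imwrite('pics/s22.png',cv2.resize(s[200:330,255:415],None,fx=4.5,fy=4.5))"
```

```text
cm [0.05 0.04 0.56] twist -0.02 pos [0.5038 0.1932 0.2666] [-179.73    0.49  165.08] F [-1.26  0.45 -7.27] op 0.0559 t 22.37
```

View pics/s22.png

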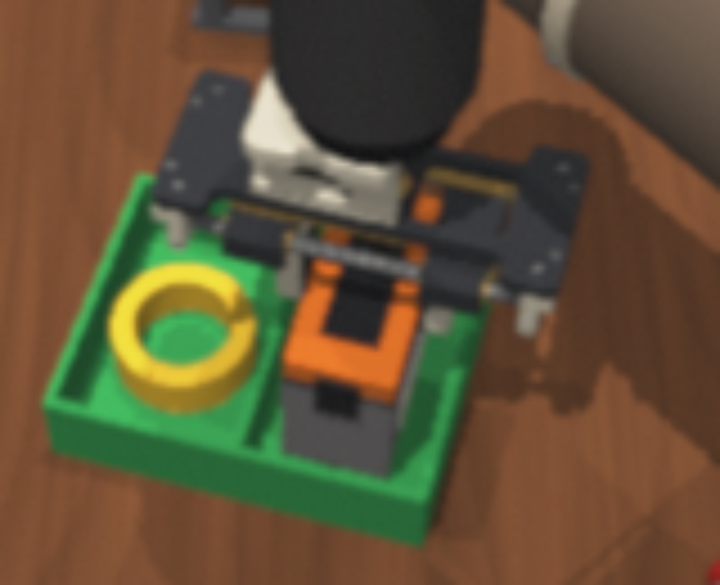

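Request:
{"name": "carry_out", "arguments": {"linear": [[0,0,0.2],[0,0,0.4],[0,0,0.5],[0,0,0.5]], "twist": [0,0,0,0]}}

```text
clock: 22.75
tool_pos: [0.5039, 0.1934, 0.2622]
orientation: [-179.8, 0.5, 165.1]
force: [-0.3, 0.2, -6.8]
opening: 0.0563
```

Request:
{"name": "carry_out", "arguments": {"linear": [[0,0,0.15],[0,0,0.3],[0,0,0.3]], "twist": [0,0,0]}}

```text
clock: 23.0
tool_pos: [0.5039, 0.1933, 0.2592]
orientation: [-179.8, 0.5, 165.1]
force: [-0.5, 0.0, -4.8]
opening: 0.0564
```

Request:
{"name": "carry_out", "arguments": {"linear": [[0,0,0.1],[0,0,0.2],[0,0,0.2]], "twist": [0,0,0]}}

```text
clock: 23.25
tool_pos: [0.5041, 0.1928, 0.2582]
orientation: [-179.7, 0.6, 165.2]
force: [-2.3, -5.9, 5.6]
opening: 0.0562
```

Request:
{"name": "carry_out", "arguments": {"linear": [[0,0,0],[0,0,0],[0,0,0]], "twist": [0,0,0], "fingers": 0.36}}

```text
clock: 23.5
tool_pos: [0.5049, 0.1932, 0.259]
orientation: [-179.8, 0.7, 165.2]
force: [2.5, -1.2, 1.1]
opening: 0.0593
```

```bash
python3 -c "
from h import *
tip(.5047,.1924,.083,165.1)
s=ctrl.snapshot('side');cv2.imwrite('pics/s23.png',cv2.resize(s[200:330,255:415],None,fx=4.5,fy=4.5))
cv2.imwrite('pics/w23.png',ctrl.snapshot('wrist'))"
```

```text
cm [ 0.21 -0.02 -0.2 ] twist 0.07 pos [0.5049 0.1932 0.259 ] [-179.81    0.69  165.17] F [ 2.47 -1.19  1.1 ] op 0.0593 t 23.5
```

View pics/s23.png

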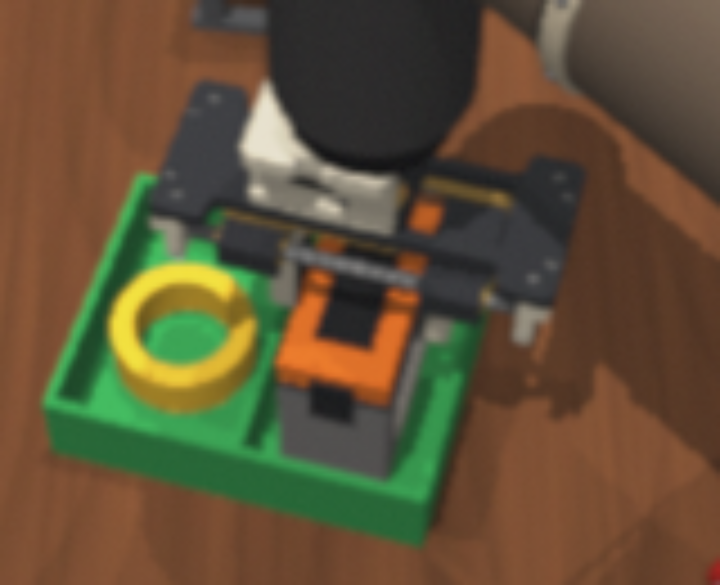

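View pics/w23.png

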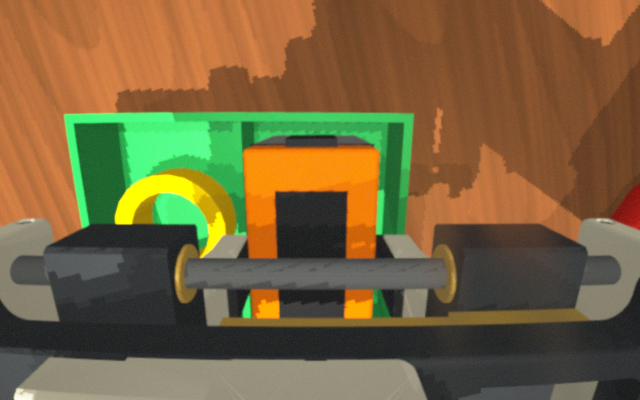

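The box stands in the compartment between the divider and the near wall. I'll open fully and withdraw.

Request:
{"name": "carry_out", "arguments": {"linear": [[0,0,0],[0,0,0],[0,0,0],[0,0,0]], "twist": [0,0,0,0], "fingers": 1}}

```text
clock: 23.93
tool_pos: [0.5046, 0.1933, 0.2587]
orientation: [-179.8, 0.7, 165.2]
force: [-1.1, 0.4, -0.6]
opening: 0.0806
```

Request:
{"name": "carry_out", "arguments": {"linear": [[0,0,-1.5],[0,0,-4],[0,0,-7.5],[0,0,-11],[-1,0,-14],[-1,3,-15],[-1,7,-15],[-1,10,-15],[-1,12,-15],[-1,12,-15],[-1,12,-15]], "twist": [0,0,0,0,0,0,0,0,0,0,0]}}

```text
clock: 24.85
tool_pos: [0.5434, 0.3087, 0.4073]
orientation: [-179.7, 0.6, 165.2]
force: [-0.0, 0.0, 0.3]
opening: 0.0877
```

```bash
python3 -c "
from h import *
import pickle
tip(.5047,.1924,.083,165.1)
c=cam('wrist');cv2.imwrite('pics/w24.png',ctrl.snapshot('wrist'));pickle.dump(c,open('w24.pkl','wb'))
cv2.imwrite('pics/s24.png',ctrl.snapshot('side'));cv2.imwrite('pics/t24.png',ctrl.snapshot('top'))"
```

```text
cm [  1.11 -12.07  14.68] twist 0.15 pos [0.5434 0.3087 0.4073] [-179.71    0.59  165.25] F [-0.01  0.04  0.3 ] op 0.0877 t 24.85
```

View pics/w24.png

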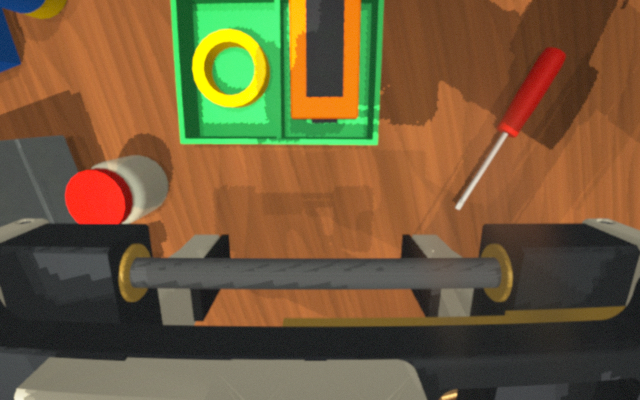

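View pics/s24.png

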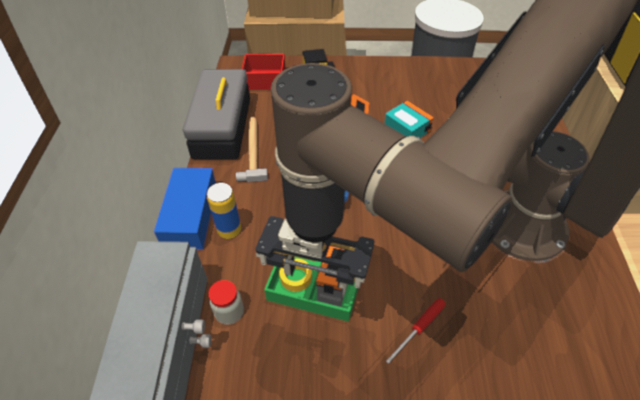

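View pics/t24.png

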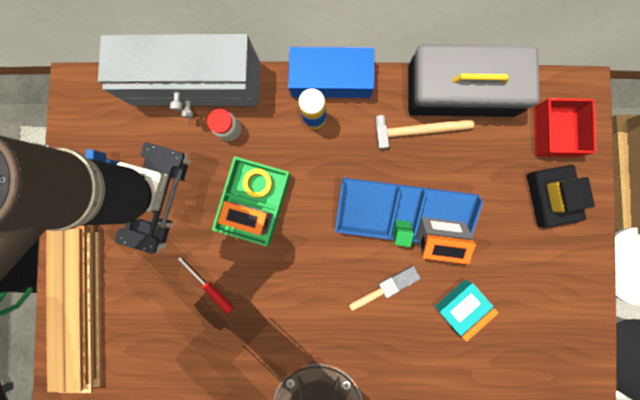

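```bash
python3 -c "
from h import *
im=cv2.imread('pics/t24.png');m=cv2.morphologyEx(orange(im),cv2.MORPH_CLOSE,np.ones((5,5)))
for c in cv2.findContours(m,cv2.RETR_EXTERNAL,cv2.CHAIN_APPROX_NONE)[0]:
    if cv2.contourArea(c)>250:
        r=cv2.minAreaRect(c);b=cv2.boxPoints(r);P=onz('top',b,.105)
        print(r,cv2.approxPolyDP(cv2.convexHull(c),4,True).reshape(-1,2).tolist(),P.mean(0).round(4),np.linalg.norm(P-np.roll(P,-1,0),axis=1).round(3))
d=cv2.absdiff(im,cv2.imread('pics/top0.png')).max(2)
for n,(x,y) in dict(can=(312,105),jar=(224,125),ham=(400,130),sd=(205,285),brush=(390,290),tape=(257,182),case=(404,233)).items(): print(n,d[y-12:y+12,x-12:x+12].mean().round(1))
"
```

```text
((480.19305419921875, 324.71722412109375), (7.972366809844971, 44.84455871582031), 48.36646270751953) [[495, 308], [498, 313], [465, 341], [462, 336]] [ 0.2632 -0.3888  0.105 ] [0.107 0.019 0.107 0.019]
((448.8077392578125, 249.53848266601562), (52.59072494506836, 25.179048538208008), 7.125016689300537) [[427, 235], [473, 240], [470, 262], [423, 258]] [ 0.4409 -0.3128  0.105 ] [0.06  0.127 0.06  0.126]
((242.00941467285156, 217.71697998046875), (45.191619873046875, 23.351295471191406), 15.945395469665527) [[224, 201], [266, 213], [261, 233], [218, 223]] [0.5082 0.1901 0.105 ] [0.057 0.112 0.057 0.112]
can 3.1
jar 6.2
ham 9.0
sd 28.9
brush 28.3
tape 9.3
case 10.8
```

```bash
python3 -c "
from h import *
print(ctrl.get_obs()['qvel'].round(2)); print(ctrl.close_job())"
```

```text
[-0.32 -0.46 -0.09  0.04  0.02 -0.06]
the job is handed in; nothing more can be done
None
```

The left box was the heavier one. It now stands upright in the tray's empty compartment, and the right box is back in its place on the rack. I handed the job in at about 25 s of the 72 s; handing in reports no verdict.

- **Weighing:** the left box read about 7 N in the fingers (≈0.7 kg) and the right about 3.8 N (≈0.39 kg). I lifted each clear of the rack and laid it back before moving the left one to the tray.
- **Handling:** the tool can only point down, so each box was rolled upright between the pads as it was lifted, and laid back onto the board as it was released.
- **Tray check:** in the last top view the lid centre is about 6–7 mm from the measured middle of the compartment. The lid measures 57 by 112 mm at the height it should have when standing upright on the tray floor.
- **Rack check:** the right box's lid corners are on exactly the same top-view pixels as at the start.
- **Other things:** none looked moved. The picture differences were small except around the screwdriver and the paint brush. I put those down to shadows, because both sit at the same pixels as before.
- **Disagreements:**
  - The two cameras differed by about 3 mm and 1° on the tray's position and angle, so I used the average.
  - The tool had drifted about 0.5° off vertical.
  - The box showed a brief sideways force of about 6 N as it touched the tray, which went away on release.

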